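# Hold the top-heavy parcel balance on the red index, then park it

### The arm

A 6-joint arm with a two-finger parallel gripper is mounted at the origin on the work surface. World frame = base frame: x ahead of the robot, y to its left, z up, the work surface at z = 0. Lengths are in m, angles in degrees, forces in N, time in s.
With the tool pointing down it reaches from about 0.375 to 0.9 m from the base axis. Payload 3.1 kg.
Tool frame: the origin (TCP) lies at the very end of the fingers, on their centre line; the grasp point (between the pads) lies 19 mm behind it (bot.tcp_to_grasp is the distance from the TCP to the grasp point, in m); z points along the fingers, y is the line along which they close (so a half turn about z gives the same grasp; the last joint's range is limited). The gripper opens to 87 mm and grips with 3 to 60 N. Pads are 19 mm wide; open, the fingers measure 117 mm over their backs; the gripper's body (75 mm by 190 mm) begins 51 mm behind the grasp point.
Start: joints at [55.892, 30.224, 82.088, -0, 67.689, -10.227], TCP at [0.253, 0.571, 0.223] pointing down, gripper open.
Joint ranges: [-176.69, 176.69], [-43.24, 126.21], [12.49, 139.97], [-82, 262], [0, 151.66], [-163.58, 163.58]. Speed limits (degrees/s): [159.86, 159.86, 180, 180, 180, 180].

### API

Orientations are given as a 3x3 rotation matrix whose columns are the frame's x, y, z axes.
In Python, from rig import telemetry, capture, camera_info, job, bot gives the robot as it stands. The module is installed in compiled form; this text tells all that it offers.
- The arm moves only by the tool carry_out, never from a script. Its argument "deltas" is a list that holds one entry, the list of rows, each a list of 7 numbers: the shift along the tool's x, y, z scaled (see below), then the turn, a rotation vector about the tool's x, y, z scaled (see below), then the closure, from -1 (fully open) to 1 (shut). In form: [[[dx, dy, dz, ax, ay, az, claw], ...]]. A call has exactly 10 rows; each row is the pose to reach, as a shift and turn from the pose commanded when the call began, along the tool's axes at that moment, turning the shorter way round; what a row does not reach only later rows make up. The controller multiplies each number of a shift by 15 cm and each number of a turn by 360 degrees. A row lasts 1/12 s, in which the tool goes at most 41.7 mm and 7.16 degrees, less where a joint would pass 70% of its speed; a pose out of reach is approached as far as the arm can. A call with a number of a shift or a turn outside -1 to 1 is refused whole. A call with a gripper value outside its range is refused whole. The fingers move at their own pace and stop on an object; the grip force is fixed at half the most. Time passes only in rows, so rows that repeat a pose let the fingers close, or fill a call up. It gives the time, the measured TCP pose, the force, the opening and the grip force at its end, in the units of the state.
- telemetry.read_state(): the state, without advancing time (a new reading comes with each control period).
- capture(name): name is "scene" or "top" or "wrist"; returns the picture (400x640x3 uint8, red, green, blue); there is no depth.
- camera_info(name): a dict with "mtx" (3x3 intrinsics, pixels), "cam_to_world" (4x4, takes a point from camera to world coordinates); the wrist camera has in their place "T_tool_cam" (4x4, takes a point from camera to tool coordinates, whose origin is the TCP and whose axes are the flange's). Camera axes: x right, y down, z forward; pixel columns grow to the right and rows downward; lengths in m; the calibration is good to about 2 mm. A picture is of the moment at which its call begins: read the wrist's pose just before it. camera_info takes no time and is no camera call.
- job.hand_in(): hands the job in; it is judged then, once.
The state is a dict: "time_s": time; "joint_positions": joint angles; "qvel": joint speeds; "tau": joint torques, N m; "position": TCP position; "tcp_rot": TCP orientation; "force": force on the tool from outside, world axes, zero at the start; "moment": the same for the moment, N m; "opening": opening from 0.0 (shut) to 1.0 (fully open); "grasp_force": force on a finger pad.
Only numpy, scipy, OpenCV 4.12 (cv2) and the standard library are available. Lean on these libraries where they do the work, as an engineer would, in place of code of your own. Each camera call takes 0.05 s, during which the arm holds its last target. There are 200 camera calls.

### The job

Check-weigh the parcel: working only through the wooden-knobbed lever, bring the balance pointer onto the red index and keep it there steadily for 6 seconds; the beam is top-heavy and falls away to either side unless the lever keeps correcting it. Then let the beam down gently onto its parked rest (parcel side down, pointer end up) and let go of the lever. Never let the hand touch the beam, its pans or the red index, let the beam slam, or disturb the other things on the bench.

Things in the scene. Friction and masses are not known exactly. Their poses are not given: they have to be found in the camera images.
- balance: Fixed frame of the balance: dark wood base 140 x 520 x 20 mm (y -240 to +280) with a steel column. Origin on the bench, directly below the pivot. Its x axis is parallel to the pivot axis and points away from the knob; y runs along the level beam from parcel to pointer; z up. Place and yaw vary.
- pivot (a point): Pivot centre, 120 mm above the balance's origin; beam and lever turn about the balance's x axis through it. J = 0.025 kg m2 and top-heaviness Kg = 0.18 N m/rad (both -10 to +20%), torsion spring between lever and beam Ks = 0.12 N m/rad, D = 0.008 N m s/rad, load = unknown constant within +-0.025 N m (parcel lighter or heavier than its counterpoise).
- beam_pivot (a joint): Beam angle b, rad, about the balance's +x axis: 0 level, positive = pointer end (+y) up, parcel end down. Stops at -0.25 and +0.25; parked at +0.25 at the start. Nominal motion with the knob held: J b'' = Kg b + Ks lever - D b' + load. With the knob held still it falls away with a time constant of about 0.7 s. Over 1 rad/s is a slam.
- beam: Brass beam, 1.2 kg, and all on it; origin at the pivot. Arm 340 mm long; at 160 mm either side bosses of 36 mm and pans of 68 mm diameter; gravity nut above the pivot. Reaches 80 mm above the pivot and 34 mm either side of the balance's plane x = 0. Parcel tin (about 50 g, 48 mm) fixed in the -y pan, brass counterpoise (50 g) in the +y pan. Not to be touched.
- pointer_tip (a point): Tip of the black pointer on the beam's +y end, 220 mm from the pivot axis, level with the pivot when the beam is level.
- index_tip (a point): Tip of the red index on the upright scale post beside the pointer, 220 mm from the pivot along the balance's y, at the height the pointer is to show (up to 26 mm above or below the pivot). The pointer is on the index while the two tips are within 18 mm of each other; aim at the same height.
- lever (a joint): Steering lever's angle, rad, RELATIVE to the beam, about the same axis: the lever sits on the beam's axle through a torsion spring, which turns the beam by Ks times this angle. 0 = lever square to the beam (where it springs back when let go); range +-0.9. The lever leans from upright by beam_pivot + lever, positive to the balance's -y (parcel) side. Light (66 g) and balanced.
- lever_knob (a point): Centre of the lever's wooden knob: cylinder 24 mm diameter, 44 mm long, parallel to the pivot axis and 110 mm from it, at balance x = -85, y = -110 sin A, z = 120 + 110 cos A mm, A = beam_pivot + lever. It juts towards the robot from the steel rod (8 mm, at x = -50 mm) and spins freely, so a hand gripping it from above, closing along the balance's y, can stay upright.
- stone_tin: Bystander: dented round tin 76 mm diameter, 38 mm high; origin under its centre.
- tweezers: Bystander: horn-handled tweezers about 160 mm long, 9 mm high, lying along their x axis; origin on the bench at the middle.
- magnifier: Bystander: tarnished silver magnifier, ring of 72 mm diameter and 9 mm height with a 90 mm horn handle towards its -x; origin under the ring's centre.
- sorting_tray: Bystander: wooden sorting tray 160 x 120 x 22 mm with six compartments; origin under its centre.
- scoop: Bystander: brass sorting scoop, bowl 60 x 45 mm, 15 mm high, with a 70 mm handle towards its -x; origin on the bench where the handle meets the bowl.

How it is judged:
By the outcome, as a careful person would: the job done as asked, in the order asked, and still so for the second after the job is handed in, with the robot touching nothing.
It also fails if it takes over 64 s, if anything falls off the work surface, if the arm or the gripper's body presses on something with over 40 N, if the wrist force passes 120 N, or if a joint passes its speed limit or range.

## Working session

There is one attempt and no reset: what is moved stays moved. The work goes in short steps, Python scripts to look and compute and a tool call to move; the robot and the scene stay as the last step left them, time stands still between calls to the robot, and variables do not carry over. Pictures are saved under pics/ and viewed, at most 10 in all, crops included, and the job is handed in when it is done.

Besides the shell and the picture viewer there is one more tool, called after ">>>" as name(argument=value, ...), one argument or row to a line, values as JSON. carry_out: Moves the arm, as the interface text tells. Its arguments: {"type":"object","properties":{"deltas":{"type":"array","items":{"type":"array","items":{"type":"array","items":{"type":"number"}}}}},"required":["deltas"]}

```bash
mkdir -p pics; python3 - <<'E'
from rig import telemetry, capture, camera_info, bot
import cv2
s=telemetry.read_state(); print(s)
print(bot.tcp_to_grasp)
for n in ("scene","top"):
    cv2.imwrite(f"pics/{n}0.png",capture(n)[:,:,::-1]); i=camera_info(n); print(n,i)
print(camera_info("wrist"))
E
```

```text
{'time_s': 0.0, 'joint_positions': array([ 5.58916436e+01,  3.02791745e+01,  8.21578410e+01,  1.99461788e-04,
        6.76868354e+01, -1.02259026e+01]), 'qvel': array([-0.01259419, -0.05321526,  0.11504688, -0.00119299,  0.04577852,
       -0.0716034 ]), 'tau': array([ 1.47881568e-03, -4.40036631e+01, -1.76594245e+01,  6.31992845e-02,
        5.81065868e-02, -1.71415581e-04]), 'position': array([0.25257799, 0.57088645, 0.22156131]), 'tcp_rot': array([[-9.14377211e-01,  4.04861507e-01, -1.21480762e-03],
       [ 4.04863145e-01,  9.14375545e-01, -1.78795651e-03],
       [ 3.86915607e-04, -2.12669752e-03, -9.99997664e-01]]), 'force': array([-0.83802845, -0.02907186, -0.04260768]), 'moment': array([-0.0571512 , -0.02674764,  0.03813126]), 'grasp_force': 0.0, 'opening': 0.999215146172043}
0.0187
scene {'mtx': array([[478.79657445,   0.        , 315.8267576 ],
       [  0.        , 478.79657445, 201.94658297],
       [  0.        ,   0.        ,   1.        ]]), 'cam_to_world': array([[ 0.43869115,  0.72111211, -0.53623447,  1.19099163],
       [ 0.89859851, -0.34642485,  0.26927783, -0.38
[... 380 characters left out ...]
    [-0.99961515,  0.01913443, -0.02008536, -0.00901806],
       [ 0.01855574, -0.07701487, -0.99685726,  1.54060477],
       [ 0.        ,  0.        ,  0.        ,  1.        ]])}
{'mtx': array([[351.86270936,   0.        , 322.77213221],
       [  0.        , 351.86270936, 197.56901846],
       [  0.        ,   0.        ,   1.        ]]), 'T_tool_cam': array([[-2.88437978e-04, -9.61618157e-01, -2.74391028e-01,
         7.60611908e-02],
       [ 9.99999902e-01, -3.69402570e-04,  2.43398152e-04,
         4.40172576e-04],
       [-3.35416833e-04, -2.74390931e-01,  9.61618170e-01,
        -1.61150585e-01],
       [ 0.00000000e+00,  0.00000000e+00,  0.00000000e+00,
         1.00000000e+00]])}
```

View pics/scene0.png

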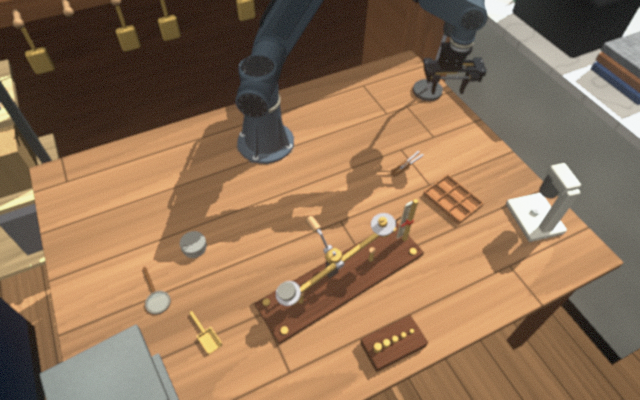

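View pics/top0.png

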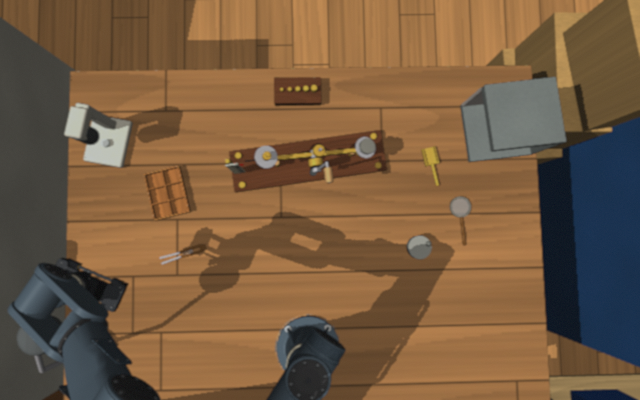

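The scene view shows the balance with the parcel pan at (288,292), the pointer pan at (383,224), the knob at (314,223) and the index post at (407,222). In the top view the base runs from x 228 to 388, with the knob at (328,172). I'll enlarge both for exact pixels.

```bash
python3 - <<'E'
import cv2,numpy as np
a=cv2.imread("pics/top0.png")[120:200,215:400]
b=cv2.imread("pics/scene0.png")[190:345,245:435]
cv2.imwrite("pics/topc.png",cv2.resize(a,None,fx=4.3,fy=4.3,interpolation=cv2.INTER_CUBIC))
cv2.imwrite("pics/scenec.png",cv2.resize(b,None,fx=3.8,fy=3.8,interpolation=cv2.INTER_CUBIC))
E
```

```text
(no output)
```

View pics/topc.png

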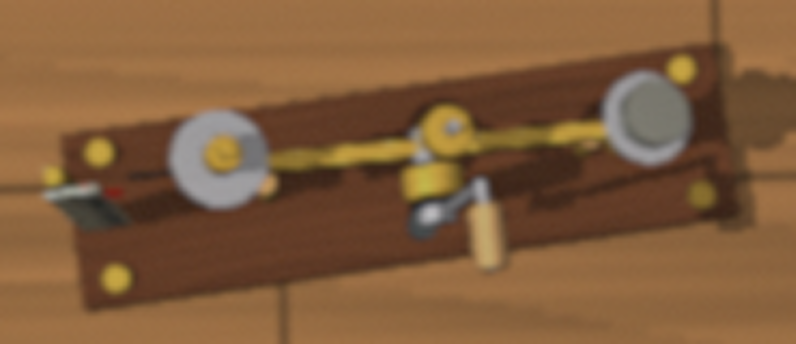

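View pics/scenec.png

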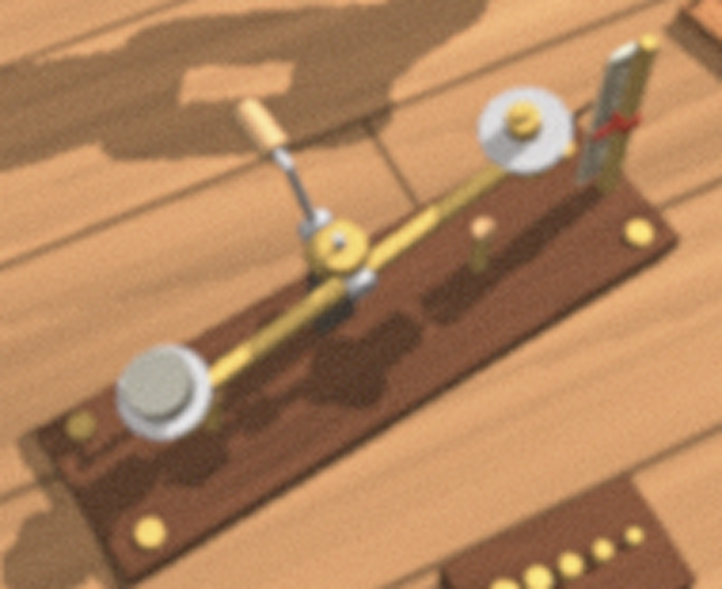

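The enlarged crops give the base corners: topc (62,137), (88,310), (745,218), (718,45), and scenec (38,432), (128,585), (678,240). The knob centre is at topc (487,236) and scenec (260,126). The red index tip is near topc (124,191) and scenec (597,134). Next I'll fit the balance pose.

```bash
cat > h.py <<'E'
import numpy as np, cv2
from scipy.optimize import least_squares
from scipy.spatial.transform import Rotation as R
from rig import telemetry, capture, camera_info, job, bot
def proj(i,T,p):
    p=np.atleast_2d(p); c=(p-T[:3,3])@T[:3,:3]; q=c@i["mtx"].T; return q[:,:2]/q[:,2:]
def bal2w(pose,p):
    x,y,t=pose; p=np.atleast_2d(p)
    return p@R.from_euler('z',t).as_matrix().T+[x,y,0]
E
python3 - <<'E'
from h import *
ti,si=camera_info("top"),camera_info("scene"); TT,ST=ti["cam_to_world"],si["cam_to_world"]
tc=lambda a:(np.array(a,float)+.5)/4.3-.5+[215,120]
sc=lambda a:(np.array(a,float)+.5)/3.8-.5+[245,190]
# bal corners: x away from robot
C=np.array([[.07,.28,.02],[-.07,.28,.02],[-.07,-.24,.02],[.07,-.24,.02]])
k=np.array([[-.085,-.11*np.sin(.25),.12+.11*np.cos(.25)]])
tp=tc([[62,137],[88,310],[745,218],[718,45],[487,236]])
sp=sc([[678,240],[38,432],[128,585],[260,126]])
f=lambda v:np.r_[(proj(ti,TT,bal2w(v,np.r_[C,k]))-tp).ravel(),(proj(si,ST,bal2w(v,np.r_[C[[0,2,3]],k]))-sp).ravel()]
r=least_squares(f,[.55,0,-.1],loss='soft_l1'); print(r.x,np.round(r.fun,2))
tip=least_squares(lambda w:np.r_[(proj(ti,TT,bal2w(r.x,w))-tc([124,191])).ravel(),(proj(si,ST,bal2w(r.x,w))-sc([597,134])).ravel()],[0,.22,.12])
print("tip",tip.x,tip.fun, "knob",bal2w(r.x,k))
pt=[[0,.22*np.cos(.25),.12+.22*np.sin(.25)]]
inv=lambda a,s,o:(a-o+.5)*s-.5
print("pointer now topc,scenec",inv(proj(ti,TT,bal2w(r.x,pt)),4.3,np.array([215,120])),inv(proj(si,ST,bal2w(r.x,pt)),3.8,np.array([245,190])))
E
```

```text
[ 0.6265042  -0.03261715  0.12789884] [-0.16 -0.45 -0.6   0.32 -0.15 -0.71 -0.43 -0.92  0.87  0.29  1.02 -0.54
 -1.69 -0.69 -0.29 -0.79 -0.21  1.71]
tip [0.00080762 0.22602974 0.12701022] [-0.4039873  -0.21124057 -0.42603017  0.03826776] knob [[ 0.54566968 -0.07045109  0.22658037]]
pointer now topc,scenec [[130.93008977 177.81853023]] [[590.92896103 105.50200331]]
```

```bash
cat >> h.py <<'E'
def Rt(t): # tool x along balance x, tool z down
    return np.array([[np.cos(t),np.sin(t),0],[np.sin(t),-np.cos(t),0],[0,0,-1.]])
E
python3 - <<'E'
from h import *
s=telemetry.read_state(); pose=[.6265,-.0326,.128]
P0,M0=s["position"],s["tcp_rot"]
P1=bal2w(pose,[-.09,-.027,.33])[0]; M1=Rt(.128)
rv=R.from_matrix(M0.T@M1).as_rotvec(); rv=rv if rv[2]>0 else -rv*(2*np.pi/np.linalg.norm(rv)-1); print(np.degrees(rv),P1)
P,M=P0,M0
for k in range(1,6):
    Pn=P0+(P1-P0)*k/5; Mn=M0@R.from_rotvec(rv*k/5).as_matrix()
    print(k,np.round(M.T@(Pn-P)/.15,3),np.round(R.from_matrix(M.T@Mn).as_rotvec()/2/np.pi,4)); P,M=Pn,Mn
E
```

```text
[-6.49779815e-02  1.36517316e-01  1.48786007e+02] [ 0.54068284 -0.07086769  0.33      ]
1 [-0.698 -0.627 -0.143] [-0.      0.0001  0.0827]
2 [-0.917 -0.198 -0.144] [-0.      0.0001  0.0827]
3 [-0.894  0.283 -0.144] [-0.      0.0001  0.0827]
4 [-0.636  0.689 -0.145] [-0.      0.0001  0.0827]
5 [-0.21   0.914 -0.145] [-0.      0.0001  0.0827]
```

>>> carry_out(
  deltas=[
    [[-0.04, -0.03, -0.01, 0, 0, 0.005, -1], [-0.1, -0.09, -0.02, 0, 0, 0.012, -1], [-0.17, -0.15, -0.035, 0, 0, 0.02, -1], [-0.25, -0.22, -0.05, 0, 0, 0.03, -1], [-0.33, -0.3, -0.07, 0, 0, 0.04, -1], [-0.41, -0.37, -0.085, 0, 0, 0.05, -1], [-0.49, -0.44, -0.1, 0, 0, 0.058, -1], [-0.56, -0.5, -0.115, 0, 0, 0.066, -1], [-0.63, -0.565, -0.13, 0, 0, 0.075, -1], [-0.698, -0.627, -0.143, 0, 0, 0.0827, -1]],
  ],
)

```text
time_s: 0.93
position: [0.3109, 0.4418, 0.2441]
tcp_rot: [[-0.589, 0.808, -0.0], [0.808, 0.589, -0.001], [-0.0, -0.0, -1.0]]
force: [0.3, -0.0, 0.0]
opening: 0.998
grasp_force: 0.0
```

>>> carry_out(
  deltas=[
    [[-0.092, -0.02, -0.014, 0, 0, 0.0083, -1], [-0.184, -0.04, -0.028, 0, 0, 0.0165, -1], [-0.275, -0.06, -0.043, 0, 0, 0.0248, -1], [-0.367, -0.08, -0.058, 0, 0, 0.033, -1], [-0.459, -0.1, -0.072, 0, 0, 0.0413, -1], [-0.55, -0.12, -0.086, 0, 0, 0.0496, -1], [-0.642, -0.139, -0.1, 0, 0, 0.0579, -1], [-0.734, -0.158, -0.115, 0, 0, 0.0662, -1], [-0.825, -0.178, -0.13, 0, 0, 0.0744, -1], [-0.917, -0.198, -0.144, 0, 0, 0.0827, -1]],
  ],
)

```text
time_s: 1.77
position: [0.3683, 0.3135, 0.2657]
tcp_rot: [[-0.11, 0.994, -0.0], [0.994, 0.11, -0.0], [-0.0, -0.0, -1.0]]
force: [-0.5, 0.1, -0.4]
opening: 1.003
grasp_force: 0.0
```

>>> carry_out(
  deltas=[
    [[-0.09, 0.028, -0.014, 0, 0, 0.0083, -1], [-0.18, 0.057, -0.028, 0, 0, 0.0165, -1], [-0.268, 0.085, -0.043, 0, 0, 0.0248, -1], [-0.358, 0.113, -0.058, 0, 0, 0.033, -1], [-0.447, 0.142, -0.072, 0, 0, 0.0413, -1], [-0.536, 0.17, -0.086, 0, 0, 0.0496, -1], [-0.626, 0.198, -0.1, 0, 0, 0.0579, -1], [-0.715, 0.226, -0.115, 0, 0, 0.0662, -1], [-0.805, 0.255, -0.13, 0, 0, 0.0744, -1], [-0.894, 0.283, -0.144, 0, 0, 0.0827, -1]],
  ],
)

```text
time_s: 2.6
position: [0.4257, 0.1852, 0.2873]
tcp_rot: [[0.398, 0.917, -0.0], [0.917, -0.398, -0.0], [-0.0, -0.0, -1.0]]
force: [0.1, 0.1, -0.5]
opening: 0.998
grasp_force: 0.0
```

>>> carry_out(
  deltas=[
    [[-0.064, 0.069, -0.014, 0, 0, 0.0083, -1], [-0.127, 0.138, -0.028, 0, 0, 0.0165, -1], [-0.19, 0.207, -0.043, 0, 0, 0.0248, -1], [-0.254, 0.276, -0.058, 0, 0, 0.033, -1], [-0.318, 0.345, -0.072, 0, 0, 0.0413, -1], [-0.38, 0.413, -0.086, 0, 0, 0.0496, -1], [-0.445, 0.482, -0.1, 0, 0, 0.0579, -1], [-0.509, 0.551, -0.115, 0, 0, 0.0662, -1], [-0.572, 0.62, -0.13, 0, 0, 0.0744, -1], [-0.636, 0.689, -0.145, 0, 0, 0.0827, -1]],
  ],
)

```text
time_s: 3.43
position: [0.4829, 0.0569, 0.309]
tcp_rot: [[0.801, 0.599, -0.0], [0.599, -0.801, -0.0], [-0.0, -0.0, -1.0]]
force: [-0.5, 0.0, 0.0]
opening: 0.998
grasp_force: 0.0
```

>>> carry_out(
  deltas=[
    [[-0.021, 0.091, -0.014, 0, 0, 0.0083, -1], [-0.042, 0.18, -0.028, 0, 0, 0.0165, -1], [-0.063, 0.274, -0.043, 0, 0, 0.0248, -1], [-0.084, 0.366, -0.058, 0, 0, 0.033, -1], [-0.105, 0.457, -0.072, 0, 0, 0.0413, -1], [-0.13, 0.57, -0.09, 0, 0, 0.052, -1], [-0.16, 0.7, -0.11, 0, 0, 0.064, -1], [-0.185, 0.81, -0.13, 0, 0, 0.075, -1], [-0.203, 0.88, -0.14, 0, 0, 0.08, -1], [-0.21, 0.914, -0.145, 0, 0, 0.0827, -1]],
  ],
)

```text
time_s: 4.27
position: [0.5409, -0.0721, 0.3307]
tcp_rot: [[0.992, 0.123, 0.0], [0.123, -0.992, -0.0], [0.0, 0.0, -1.0]]
force: [-0.7, -1.1, -0.2]
opening: 1.001
grasp_force: 0.0
```

```bash
python3 - <<'E'
from h import *
s=telemetry.read_state(); im=capture("wrist"); np.savez("w0.npz",im=im,P=s["position"],M=s["tcp_rot"]); print(s["position"],s["tcp_rot"])
cv2.imwrite("pics/w0.png",cv2.resize(im[:,:,::-1],(800,500),interpolation=cv2.INTER_CUBIC))
E
```

```text
[ 0.54086841 -0.07210484  0.33072997] [[ 9.92371677e-01  1.23281861e-01  1.91420998e-04]
 [ 1.23281927e-01 -9.92371613e-01 -3.84479472e-04]
 [ 1.42561420e-04  4.05145288e-04 -9.99999908e-01]]
```

View pics/w0.png

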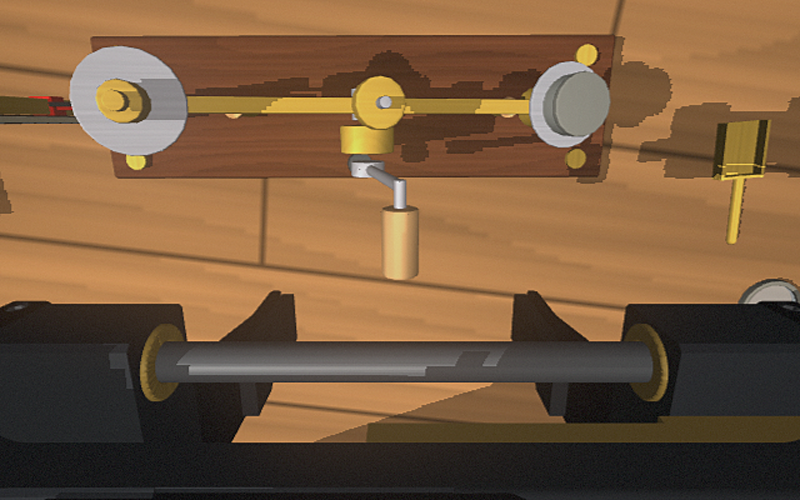

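The wrist view shows the knob at (401,243), the base corners at (92,38), (117,177), (600,178), (613,37), the nut pin at (384,102), the counterpoise at (120,101), the tin at (577,104) and the red index at the left edge (20–70,105). I'll refine the fit with these.

```bash
python3 - <<'E'
from h import *
d=np.load("w0.npz"); wi=camera_info("wrist")
def wT(P,M):
    T=np.eye(4);T[:3,:3]=M;T[:3,3]=P; return T@wi["T_tool_cam"]
WT=wT(d["P"],d["M"])
wc=lambda a:(np.array(a,float)+.5)/1.25-.5
C=np.array([[.07,.28,.02],[-.07,.28,.02],[-.07,-.24,.02],[.07,-.24,.02]])
def kn(x,A=.25): return [x,-.11*np.sin(A),.12+.11*np.cos(A)]
K=np.array([kn(-.063),kn(-.107)]); K[:,2]+=[.008,.008]
wp=wc([[92,38],[117,177],[600,178],[613,37]]); kp=wc([[400,208],[401,272]])
f=lambda v:np.r_[(proj(wi,WT,bal2w(v,C))-wp).ravel(),(proj(wi,WT,bal2w(v,K))-kp).ravel()]
r=least_squares(f,[.6265,-.0326,.128]); print(r.x,np.round(r.fun,1))
for n,p in dict(pointer=[0,.22*np.cos(.25),.12+.22*np.sin(.25)],idx=[0,.22,.12],idx127=[0.,.22,.127],pan=[0,.16*np.cos(.25),.12+.16*np.sin(.25)],tin=[0,-.16*np.cos(.25),.12-.16*np.sin(.25)],nut=[0,-.08*np.sin(.25),.12+.08*np.cos(.25)]).items(): print(n,proj(wi,WT,bal2w(r.x,p))*1.25)
np.save("pose.npy",r.x); print(bal2w(r.x,kn(-.085)))
# red pixels in the wrist, scene, top pictures
for n,im in (("w",d["im"]),("s",cv2.imread("pics/scene0.png")[:,:,::-1]),("t",cv2.imread("pics/top0.png")[:,:,::-1])):
    a=im.astype(int); m=(a[...,0]>110)&(a[...,1]<70)&(a[...,2]<70); y,x=np.nonzero(m)
    print(n,[(int(c),round(y[x==c].mean(),1),int((x==c).sum())) for c in np.unique(x)][:70])
E
```

```text
[ 0.6242717  -0.03133168  0.12651416] [-3.3 -2.8 -2.3  0.8  1.  -1.3  4.3 -3.5  0.3  0.7 -0.2  5.4]
pointer [[ 50.14556774 102.70048412]]
idx [[ 93.86377637 105.52502259]]
idx127 [[ 87.86663823 105.21319729]]
pan [[146.94389114 103.28261568]]
tin [[544.49320432 105.6734216 ]]
nut [[388.4680491   99.96329856]]
[[ 0.54338488 -0.06905365  0.22658037]]
w [(23, np.float64(77.5), 2), (24, np.float64(77.5), 2), (25, np.float64(77.5), 2), (26, np.float64(77.5), 2), (27, np.float64(82.0), 3), (28, np.float64(82.0), 3), (29, np.float64(82.0), 3), (30, np.float64(82.0), 3), (31, np.float64(82.0), 3), (32, np.float64(82.0), 3), (33, np.float64(82.0), 3), (34, np.float64(82.0), 3), (35, np.float64(82.0), 3), (36, np.float64(82.0), 3), (37, np.float64(78.0), 3), (38, np.float64(79.4), 5), (39, np.float64(80.8), 6), (40, np.float64(84.5), 11), (41, np.float64(87.0), 8), (42, np.float64(88.5), 6), (43, np.float64(90.5), 2), (45, np.float64(86.0), 3), (46, np.float64(86.0), 3), (47, np.float64(86.0), 3), (48, np.float64(86.0), 3), (49, np.float64(86.0), 3), (50, np.float64(84.2), 4), (51, np.float64(
[... 914 characters left out ...]
0), 1), (156, np.float64(33.0), 1), (160, np.float64(37.0), 1), (161, np.float64(48.0), 2), (162, np.float64(36.0), 1), (164, np.float64(63.7), 3), (166, np.float64(34.0), 1), (168, np.float64(56.0), 1), (169, np.float64(34.5), 2), (171, np.float64(35.0), 1)]
s [(280, np.float64(323.0), 1), (325, np.float64(283.0), 1), (381, np.float64(278.0), 1), (403, np.float64(225.0), 1), (404, np.float64(224.0), 1), (405, np.float64(223.5), 2), (406, np.float64(221.5), 4), (407, np.float64(221.5), 4), (408, np.float64(222.5), 4), (409, np.float64(223.0), 3), (410, np.float64(223.0), 1), (411, np.float64(222.0), 1)]
t [(240, np.float64(164.0), 1), (241, np.float64(164.0), 1), (242, np.float64(164.0), 1)]
```

```bash
cat >> h.py <<'E'
wi=camera_info("wrist")
def wT(P,M):
    T=np.eye(4);T[:3,:3]=M;T[:3,3]=P; return T@wi["T_tool_cam"]
E
python3 - <<'E'
from h import *
d=np.load("w0.npz"); WT=wT(d["P"],d["M"])
ti,si=camera_info("top"),camera_info("scene"); TT,ST=ti["cam_to_world"],si["cam_to_world"]
tc=lambda a:(np.array(a,float)+.5)/4.3-.5+[215,120]
sc=lambda a:(np.array(a,float)+.5)/3.8-.5+[245,190]
wc=lambda a:(np.array(a,float)+.5)/1.25-.5
C=np.array([[.07,.28,.02],[-.07,.28,.02],[-.07,-.24,.02],[.07,-.24,.02]])
K=np.array([[x,-.11*np.sin(.25),.12+.11*np.cos(.25)] for x in (-.063,-.107)]); Kt=K+[0,0,.01]
wp=wc([[92,38],[117,177],[600,178],[613,37],[400,207],[401,278]])
tp=tc([[62,137],[88,310],[745,218],[718,45],[487,236]]); sp=sc([[678,240],[38,432],[128,585],[260,126]])
k=K.mean(0)[None]
f=lambda v:np.r_[(proj(wi,WT,bal2w(v,np.r_[C,Kt]))-wp).ravel()*.5,(proj(ti,TT,bal2w(v,np.r_[C,k]))-tp).ravel(),(proj(si,ST,bal2w(v,np.r_[C[[0,2,3]],k]))-sp).ravel()]
r=least_squares(f,[.6265,-.0326,.128],loss='soft_l1'); v=r.x; print(v,np.round(r.fun,1))
np.save("pose.npy",v)
for z in (.11,.12,.127,.134): print(z,proj(si,ST,bal2w(v,[0,.22,z])),proj(ti,TT,bal2w(v,[0,.22,z])), proj(wi,WT,bal2w(v,[0,.22,z])))
print("meas",sc([597,134]),tc([124,191]))
s=telemetry.read_state(); P,M=s["position"],s["tcp_rot"]
tgt=bal2w(v,[-.088,-.11*np.sin(.25),.12+.11*np.cos(.25)-.0187])[0]
print(tgt,M.T@(tgt-P)/.15, R.from_matrix(M.T@Rt(v[2])).as_rotvec()/2/np.pi)
a=cv2.imread("pics/scene0.png")[195:245,375:425]
cv2.imwrite("pics/idx.png",cv2.resize(a,None,fx=12,fy=12,interpolation=cv2.INTER_CUBIC))
E
```

```text
[ 0.62499042 -0.0318285   0.12597058] [-1.5 -1.8 -1.   0.1  0.7 -0.8  2.4 -2.   0.5  0.6  0.2  0.3 -0.4 -0.2
 -0.9  0.6 -0.4 -0.1 -0.6 -0.4  0.6  0.8  1.  -0.9 -1.7 -1.4 -0.4 -1.5
 -0.1  1.1]
0.11 [[398.72410564 228.52450843]] [[245.49096823 165.005793  ]] [[82.05900352 83.9765504 ]]
0.12 [[399.22492078 226.63062902]] [[245.04973914 164.50592914]] [[75.52068119 83.61469509]]
0.127 [[399.57889923 225.29202629]] [[244.73720015 164.15185695]] [[70.72837882 83.34947108]]
0.134 [[399.93572283 223.9426644 ]] [[244.42158051 163.79429474]] [[65.7465974  83.07376059]]
meas [401.73684211 224.89473684] [243.45348837 164.03488372]
[ 0.54110687 -0.06988341  0.20788037] [ 0.00194017 -0.01567513  0.81877038] [ 1.05990161e-04 -4.59743550e-05 -3.70178123e-04]
```

View pics/idx.png

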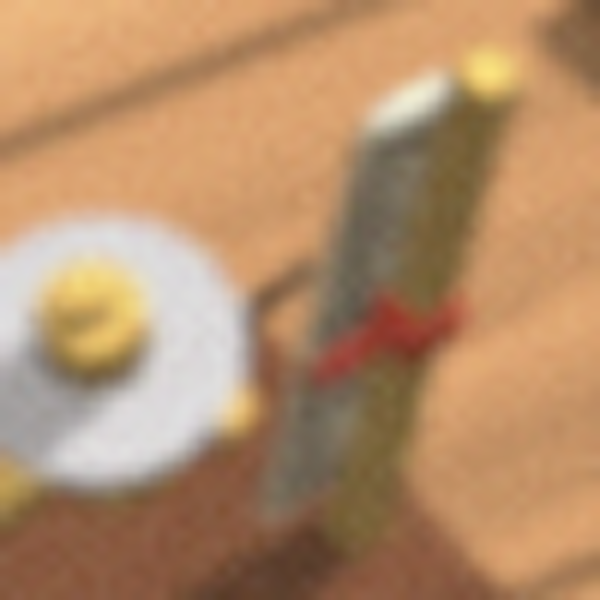

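The black pointer tip is at (308,268) in the crop, matching its parked prediction within 0.7 px. The red index tip is at (312,380), about (401,226) full frame, so its height is about pivot level and target b is about 0, to be refined later. Now I descend over the knob and grip.

>>> carry_out(
  deltas=[
    [[0, -0.002, 0.04, 0, 0, 0, -1], [0, -0.005, 0.13, 0, 0, 0, -1], [0, -0.008, 0.25, 0, 0, 0, -1], [0.001, -0.01, 0.37, 0, 0, 0, -1], [0.001, -0.012, 0.49, 0, 0, 0, -1], [0.002, -0.014, 0.6, 0, 0, 0, -1], [0.002, -0.016, 0.69, 0, 0, 0, -1], [0.002, -0.016, 0.76, 0, 0, 0, -1], [0.002, -0.016, 0.8, 0, 0, 0, -1], [0.002, -0.016, 0.819, 0, 0, 0, -1]],
  ],
)

```text
time_s: 5.15
position: [0.5398, -0.0673, 0.2068]
tcp_rot: [[0.992, 0.127, -0.002], [0.127, -0.992, 0.001], [-0.002, -0.001, -1.0]]
force: [-0.1, 0.4, -0.3]
opening: 0.999
grasp_force: 0.0
```

>>> carry_out(
  deltas=[
    [[0, 0, 0, 0, 0, 0, -0.7], [0, 0, 0, 0, 0, 0, -0.4], [0, 0, 0, 0, 0, 0, -0.1], [0, 0, 0, 0, 0, 0, 0.2], [0, 0, 0, 0, 0, 0, 0.5], [0, 0, 0, 0, 0, 0, 1], [0, 0, 0, 0, 0, 0, 1], [0, 0, 0, 0, 0, 0, 1], [0, 0, 0, 0, 0, 0, 1], [0, 0, 0, 0, 0, 0, 1]],
  ],
)

```text
time_s: 5.98
position: [0.5406, -0.0681, 0.2078]
tcp_rot: [[0.992, 0.126, -0.0], [0.126, -0.992, 0.0], [-0.0, -0.0, -1.0]]
force: [-0.2, -0.2, 0.4]
opening: 0.323
grasp_force: 0.0
```

```bash
python3 - <<'E'
from h import *
s=telemetry.read_state(); im=capture("wrist"); np.savez("w1.npz",im=im,P=s["position"],M=s["tcp_rot"]); print(s["position"],s["opening"],s["grasp_force"],s["force"],s["moment"])
v=np.load("pose.npy"); print((R.from_euler('z',-v[2]).apply(s["position"]-[v[0],v[1],0])))
cv2.imwrite("pics/w1.png",cv2.resize(im[:,:,::-1],(800,500),interpolation=cv2.INTER_CUBIC))
E
```

```text
[ 0.54058345 -0.06806232  0.20784407] 0.32290293938949866 0.0 [-0.2317514  -0.21159039  0.41735011] [-0.06716774  0.15424539  0.01562649]
[-0.08829048 -0.02534201  0.20784407]
```

View pics/w1.png

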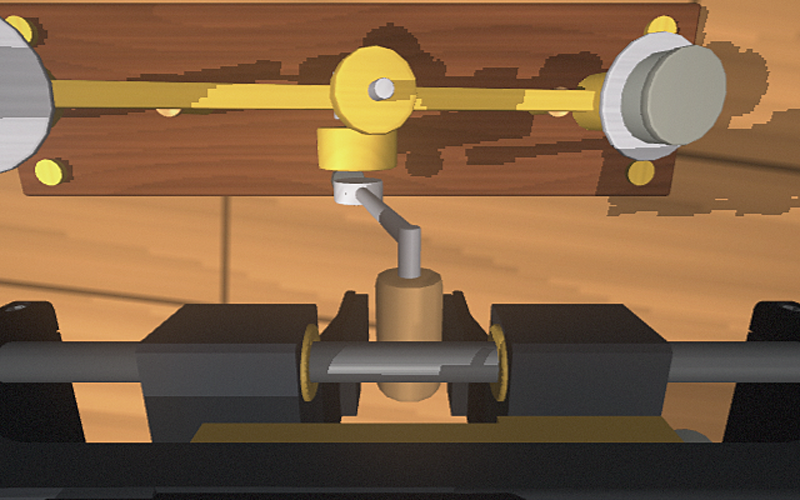

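The wrist view shows the knob (410,335) between the pads, with the gripper not yet fully closed. The nut pin at (384,88) and tin top at (690,95) are clear features for tracking b. I'll finish closing.

>>> carry_out(
  deltas=[
    [[0, 0, 0, 0, 0, 0, 1], [0, 0, 0, 0, 0, 0, 1], [0, 0, 0, 0, 0, 0, 1], [0, 0, 0, 0, 0, 0, 1], [0, 0, 0, 0, 0, 0, 1], [0, 0, 0, 0, 0, 0, 1], [0, 0, 0, 0, 0, 0, 1], [0, 0, 0, 0, 0, 0, 1], [0, 0, 0, 0, 0, 0, 1], [0, 0, 0, 0, 0, 0, 1]],
  ],
)

```text
time_s: 6.87
position: [0.5406, -0.068, 0.2078]
tcp_rot: [[0.992, 0.126, -0.0], [0.126, -0.992, -0.0], [-0.0, -0.0, -1.0]]
force: [0.1, 0.3, 0.9]
opening: 0.27
grasp_force: 30.0
```

```bash
python3 - <<'E'
from h import *
s=telemetry.read_state(); im=capture("wrist"); np.savez("w2.npz",im=im,P=s["position"],M=s["tcp_rot"]); print(s["time_s"],s["position"],s["opening"],s["grasp_force"],s["force"],s["moment"])
v=np.load("pose.npy"); print((R.from_euler('z',-v[2]).apply(s["position"]-[v[0],v[1],0])))
for n in ("w0","w2"):
    im=np.load(n+".npz")["im"]; hsv=cv2.cvtColor(im,cv2.COLOR_RGB2HSV)
    pts=[(307,81),(300,82),(461,83),(440,100)] if n=="w0" else [(307,70),(290,70),(552,76),(500,76),(540,110),(560,50)]
    for p in pts: print(n,p,im[p[1],p[0]],hsv[p[1],p[0]])
    m=((hsv[...,1]<60)&(hsv[...,2]>90)).astype(np.uint8); m[160:]=0
    c,l,st,ce=cv2.connectedComponentsWithStats(m)
    for i in range(1,c):
        if st[i,4]>60: print(n,st[i],ce[i].round(2))
E
```

```text
6.8667 [ 0.54058697 -0.06803495  0.20783577] 0.26986071497721975 29.98972775414586 [0.11695724 0.30032388 0.89531085] [-0.09643125  0.17896931  0.00528127]
[-0.08828354 -0.0253153   0.20783577]
w0 (307, 81) [192 187 190] [162   7 192]
w0 (300, 82) [197 164 102] [ 20 123 197]
w0 (461, 83) [141 139 127] [ 26  25 141]
w0 (440, 100) [100  98  92] [ 23  20 100]
w0 [  56   37   94   88 5210] [103.5   80.12]
w0 [ 423   49   65   69 3388] [454.37  82.94]
w0 [301  77  12  10  99] [306.59  81.44]
w0 [279 124  46  36 632] [301.54 139.78]
w2 (307, 70) [216 215 216] [150   1 216]
w2 (290, 70) [238 209  88] [ 24 161 238]
w2 (552, 76) [155 152 140] [ 24  25 155]
w2 (500, 76) [144 143 134] [ 27  18 144]
w2 (540, 110) [159 156 144] [ 24  24 159]
w2 (560, 50) [154 152 140] [ 26  23 154]
w2 [   0   15   42  123 3634] [16.47 79.32]
w2 [ 480   25  101  104 7891] [528.4   76.06]
w2 [294  62  22  19 299] [304.55  71.  ]
w2 [266 137  40  23 785] [284.83 149.07]
```

```bash
cat > ctl.py <<'E'
# usage: ctl.py init | look [bt] [n] | (then send printed rows)
import sys, json, os
from h import *
from scipy.integrate import odeint
from scipy.linalg import expm
from scipy.optimize import lsq_linear
v=np.load("pose.npy"); Rz=R.from_euler('z',v[2]); RL=.11
def feats(im):
    hsv=cv2.cvtColor(im,cv2.COLOR_RGB2HSV)
    m=((hsv[...,1]<60)&(hsv[...,2]>90)).astype(np.uint8); m[145:]=0
    c,l,st,ce=cv2.connectedComponentsWithStats(m); o={}
    for i in range(1,c):
        x,y,w,h,a=st[i]
        if 50<a<600 and x>200 and x+w<460 and y+h<125 and .6<w/h<1.6: o["pin"]=ce[i]
        if a>2500 and x>350 and x+w<639: o["tin"]=ce[i]
        if a>2500 and x>0 and x+w<290: o["pan"]=ce[i]
    return o
def pts(b,p): # beam frame -> world
    c,s=np.cos(b),np.sin(b); x,y,z=p; return bal2w(v,[x,y*c-z*s,.12+y*s+z*c])
def uv(P,M,b,p): return proj(wi,wT(P,M),pts(b,p))[0]
def measure():
    s=telemetry.read_state(); im=capture("wrist"); P,M=s["position"],s["tcp_rot"]; F=feats(im); C=json.load(open("calib.json"))
    out={k:float(least_squares(lambda b:(uv(P,M,b[0],C[k])-F[k])[:1],[.1]).x[0]) for k in F if k in C}
    yb=Rz.inv().apply(P-[v[0],v[1],0])
    return s["time_s"],out,yb,F
def simA(t0,x0,L,J,Kg,tk,Ak,ts): # stepwise sim with stop, A piecewise linear
    b,w=x0; t=t0; res=[]
    for te in ts:
        n=max(1,int(np.ceil((te-t)/.008))) if te>t else 0
        for _ in range(n):
            h=(te-t0s)/n if False else hh(te,t,n)
            A=np.interp(t+h/2,tk,Ak); a=lambda b,w:((Kg-.12)*b+.12*A-.008*w+L)/J
            k1=a(b,w); bm=b+w*h/2; wm=w+k1*h/2; k2=a(bm,wm); b+=wm*h; w+=k2*h; t+=h
            if b>.25: b=.25; w=min(w,0)
            if b<-.25: b=-.25; w=max(w,0)
            n-=1
        t=te; res.append((b,w))
    return np.array(res)
def hh(te,t,n): return (te-t)/max(n,1)
E
python3 - <<'E'
# simplify integrator: fixed number of steps per interval
s=open('ctl.py').read(); i=s.index("def simA")
s=s[:i]+'''def simA(t0,x0,L,J,Kg,tk,Ak,ts):
    b,w=x0; t=t0; res=[]
    for te in ts:
        n=max(1,int(np.ceil((te-t)/.01))); h=(te-t)/n
        for _ in range(n):
            A=np.interp(t+h/2,tk,Ak); k=((Kg-.12)*b+.12*A-.008*w+L)/J
            wm=w+k*h/2; k=((Kg-.12)*(b+w*h/2)+.12*A-.008*wm+L)/J
            b+=wm*h; w+=k*h; t+=h
            if b>.25: b=.25; w=min(w,0)
            if b<-.25: b=-.25; w=max(w,0)
        res.append((b,w))
    return np.array(res)
def estimate(log,win):
    ob=log["obs"][-win:]; t0=ob[0][0]; ts=[o[0] for o in ob]; z=np.array([o[1] for o in ob])
    pr=log.get("prior",[0,1.05,1.05])
    f=lambda q:np.r_[(simA(t0,(q[0],q[1]),q[2],.025*q[3],.18*q[4],log["tk"],log["Ak"],ts)[:,0]-z)/.003,q[2]/.03,(q[3]-1.05)/.08,(q[4]-1.05)/.08,q[1]/.3]
    r=least_squares(f,[min(z[0],.25),0,0,1.05,1.05],x_scale=[.01,.05,.01,.1,.1]); q=r.x
    x=simA(t0,(q[0],q[1]),q[2],.025*q[3],.18*q[4],log["tk"],log["Ak"],ts)
    return x[-1],q,x[:,0]-z
def plan(x,q,A0,bref,r=.3):
    """bref: function of time from now; returns 10 row angles and predicted (b,w) at the ends"""
    J,Kg=.025*q[3],.18*q[4]; dts=([1/12]*10+[.1])*3
    Ac=np.array([[0,1,0,0],[(Kg-.12)/J,-.008/J,.12/J,0],[0,0,0,1],[0,0,0,0]]) # b,w,A,Adot
    nu=30; n=len(dts); X=np.zeros((n,2,nu+1)); cur=np.zeros((2,nu+1)); cur[:,-1]=x
    Aprev=np.zeros(nu+1); Aprev[-1]=A0; ui=0; rows=[];rhs=[];t=0
    dL=-q[2]/.12 # A equivalent of load
    for i,dt in enumerate(dts):
        An=Aprev.copy()
        if dt<.09: An=np.zeros(nu+1); An[ui]=1; ui+=1
        E=expm(Ac*dt); e0=np.zeros(nu+1); e0[-1]=q[2]/.12
        cur=E[:2,:2]@cur+np.outer(E[:2,2],Aprev+e0)+np.outer(E[:2,3],(An-Aprev)/dt)
        t+=dt; X[i]=cur; br,wr=bref(t)
        def add(vec,g,tgt): rows.append(g*vec[:-1]); rhs.append(g*(tgt-vec[-1]))
        g=3 if i>=20 else 1
        add(cur[0],10*g,br); add(cur[1],4*g,wr)
        if dt<.09: add((An-Aprev),r*3,0)
        Aprev=An
    s=lsq_linear(np.array(rows),np.array(rhs),bounds=(-.62,.6)).x
    Y=X@np.r_[s,1]
    return s[:10],Y
def emit(A0,rows):
    log=json.load(open("log.json")); a=[]
    for A in rows:
        dy=round(RL*(np.sin(A)-np.sin(A0))/.15,3); dz=round(-RL*(np.cos(A)-np.cos(A0))/.15,3)
        a.append([0,dy,dz,0,0,0,1])
    log["pending"]=[float(np.arcsin(np.sin(A0)+r[1]*.15/RL)) for r in a]; json.dump(log,open("log.json","w"))
    print(json.dumps([a]))
def look(nimg=2,win=7):
    log=json.load(open("log.json")); t0=log["tend"]
    if log["pending"]:
        log["tk"]+=[t0+(i+1)/12 for i in range(10)]; log["Ak"]+=log["pending"]; log["pending"]=[]
    for _ in range(nimg):
        t,o,yb,F=measure(); z=np.mean(list(o.values())); log["obs"].append([t,z]); print(round(t,3),{k:round(e,4) for k,e in o.items()},"yhand",yb.round(4),"Ahand",round(float(np.arcsin(-yb[1]/RL)),4),"Acmd",round(log["Ak"][-1],4))
    t=telemetry.read_state()["time_s"]; log["tend"]=t; log["tk"].append(t); log["Ak"].append(log["Ak"][-1]); json.dump(log,open("log.json","w"))
    x,q,e=estimate(log,win); x=simA(log["obs"][-1][0],x,q[2],.025*q[3],.18*q[4],log["tk"],log["Ak"],[t])[0]
    print("x",x.round(4),"L",round(q[2],4),"J,Kg",q[3:].round(3),"res",e.round(4)); return x,q,log["Ak"][-1]
'''
s=s.replace("from scipy.integrate import odeint\n","")
open('ctl.py','w').write(s)
E
python3 - <<'E'
from ctl import *
D={n:np.load(n+".npz") for n in ("w0","w1","w2")}; Fs={n:feats(d["im"]) for n,d in D.items()}; print(Fs)
C={}
for k,g in (("pin",[0,0,.08]),("tin",[0,-.16,.03]),("pan",[0,.16,.01])):
    ns=[n for n in D if k in Fs[n]]
    f=lambda p:np.r_[np.concatenate([uv(D[n]["P"],D[n]["M"],.25,p)-Fs[n][k] for n in ns]),(p-g)*(20 if k!="pan" else [100,100,300])]
    r=least_squares(f,g); C[k]=list(r.x); print(k,r.x.round(4),r.fun.round(2))
json.dump(C,open("calib.json","w"))
s=telemetry.read_state(); t=s["time_s"]; A0=.232
json.dump({"tk":[t],"Ak":[A0],"obs":[],"pending":[],"tend":t},open("log.json","w"))
x,q,A=look(1)
emit(A0,np.linspace(A0,.07,11)[1:])
E
```

```text
{'w0': {'pan': array([103.50441459,  80.12130518]), 'tin': array([454.37131051,  82.93506494]), 'pin': array([306.58585859,  81.44444444])}, 'w1': {'tin': array([528.37026239,  76.03942198]), 'pin': array([304.54208754,  70.98989899])}, 'w2': {'tin': array([528.40248384,  76.0594348 ]), 'pin': array([304.5451505 ,  71.00334448])}}
pin [-0.0014  0.0019  0.0703] [ 0.1   0.08 -0.07 -0.02  0.01 -0.03 -0.03  0.04 -0.19]
tin [-0.0003 -0.153   0.0444] [ 0.01 -0.28 -0.01  0.09  0.01  0.1  -0.01  0.14  0.29]
pan [0.0009 0.1685 0.0103] [ 0.07 -0.    0.09  0.85  0.08]
6.917 {'tin': 0.2505, 'pin': 0.2499} yhand [-0.0883 -0.0253  0.2078] Ahand 0.232 Acmd 0.232
x [0.25 0.  ] L 0.0 J,Kg [1.05 1.05] res [-0.0002]
[[[0, -0.012, -0.003, 0, 0, 0, 1], [0, -0.023, -0.005, 0, 0, 0, 1], [0, -0.035, -0.007, 0, 0, 0, 1], [0, -0.047, -0.009, 0, 0, 0, 1], [0, -0.058, -0.011, 0, 0, 0, 1], [0, -0.07, -0.013, 0, 0, 0, 1], [0, -0.082, -0.014, 0, 0, 0, 1], [0, -0.094, -0.016, 0, 0, 0, 1], [0, -0.105, -0.017, 0, 0, 0, 1], [0, -0.117, -0.018, 0, 0, 0, 1]]]
```

>>> carry_out(
  deltas=[
    [[0, -0.012, -0.003, 0, 0, 0, 1], [0, -0.023, -0.005, 0, 0, 0, 1], [0, -0.035, -0.007, 0, 0, 0, 1], [0, -0.047, -0.009, 0, 0, 0, 1], [0, -0.058, -0.011, 0, 0, 0, 1], [0, -0.07, -0.013, 0, 0, 0, 1], [0, -0.082, -0.014, 0, 0, 0, 1], [0, -0.094, -0.016, 0, 0, 0, 1], [0, -0.105, -0.017, 0, 0, 0, 1], [0, -0.117, -0.018, 0, 0, 0, 1]],
  ],
)

```text
time_s: 7.8
position: [0.5383, -0.0505, 0.2106]
tcp_rot: [[0.992, 0.126, -0.0], [0.126, -0.992, -0.0], [-0.0, 0.0, -1.0]]
force: [-0.1, -0.2, 0.6]
opening: 0.263
grasp_force: 30.0
```

```bash
python3 - <<'E'
from ctl import *
x,q,A=look(1)
emit(A,np.linspace(A,-.05,11)[1:])
E
```

```text
7.8 {'tin': 0.2514, 'pin': -0.0551} yhand [-0.0883 -0.0076  0.2106] Ahand 0.0693 Acmd 0.0704
x [0.25 0.  ] L 0.0 J,Kg [1.05 1.05] res [-0.0002  0.1519]
[[[0, -0.009, -0.001, 0, 0, 0, 1], [0, -0.018, -0.001, 0, 0, 0, 1], [0, -0.026, -0.001, 0, 0, 0, 1], [0, -0.035, -0.002, 0, 0, 0, 1], [0, -0.044, -0.002, 0, 0, 0, 1], [0, -0.053, -0.002, 0, 0, 0, 1], [0, -0.062, -0.002, 0, 0, 0, 1], [0, -0.071, -0.002, 0, 0, 0, 1], [0, -0.079, -0.001, 0, 0, 0, 1], [0, -0.088, -0.001, 0, 0, 0, 1]]]
```

```bash
python3 - <<'E'
s=open('ctl.py').read()
s=s.replace('im=capture("wrist"); P,M','im=capture("wrist"); np.savez("last.npz",im=im); P,M')
open('ctl.py','w').write(s)
from ctl import *
log=json.load(open("log.json")); log["obs"][-1][1]=.25; json.dump(log,open("log.json","w"))
print(measure()[1]); im=np.load("last.npz")["im"]; hsv=cv2.cvtColor(im,cv2.COLOR_RGB2HSV)
m=((hsv[...,1]<60)&(hsv[...,2]>90)).astype(np.uint8); m[145:]=0
c,l,st,ce=cv2.connectedComponentsWithStats(m)
for i in range(1,c):
    if st[i,4]>40: print(st[i],ce[i].round(2))
E
```

```text
{'tin': 0.251450043047332, 'pin': -0.05349189533064142}
[   0    0   82  141 7942] [37.7  74.24]
[ 504   26  102  102 7766] [553.1   76.32]
[294  57   7  12  48] [296.23  61.19]
[330  63  23  18 319] [340.78  71.49]
[295  88   9   8  53] [298.21  91.89]
[293 137  38   8 213] [310.73 140.91]
```

```bash
python3 - <<'E'
s=open('ctl.py').read()
s=s.replace("if 50<a<600 and x>200 and x+w<460 and y+h<125 and .6<w/h<1.6","if 170<a<600 and x>150 and x+w<500 and abs(ce[i][1]-71)<12 and .7<w/h<1.6")
open('ctl.py','w').write(s)
from ctl import *
x,q,A=look(1)
emit(A,np.linspace(A,-.05,11)[1:])
E
```

```text
7.9 {'tin': 0.2518, 'pin': 0.2446} yhand [-0.0883 -0.0075  0.2106] Ahand 0.068 Acmd -0.0496
x [0.25 0.  ] L 0.0 J,Kg [1.05 1.05] res [-0.0002  0.      0.0018]
[[[0, -0.0, 0.0, 0, 0, 0, 1], [0, -0.0, 0.0, 0, 0, 0, 1], [0, -0.0, 0.0, 0, 0, 0, 1], [0, -0.0, 0.0, 0, 0, 0, 1], [0, -0.0, 0.0, 0, 0, 0, 1], [0, -0.0, 0.0, 0, 0, 0, 1], [0, -0.0, 0.0, 0, 0, 0, 1], [0, -0.0, 0.0, 0, 0, 0, 1], [0, -0.0, 0.0, 0, 0, 0, 1], [0, -0.0, 0.0, 0, 0, 0, 1]]]
```

```bash
python3 - <<'E'
s=open('ctl.py').read()
s=s.replace('''if log["pending"]:''','''if log["pending"] and telemetry.read_state()["time_s"]>t0+.7:''')
open('ctl.py','w').write(s)
from ctl import *
log=json.load(open("log.json")); i=next(i for i,t in enumerate(log["tk"]) if t>7.83)
t=telemetry.read_state()["time_s"]; A=.0704
log["tk"]=[k for k in log["tk"][:i]]+[t]; log["Ak"]=log["Ak"][:i]+[A]; log["pending"]=[]; log["tend"]=t
print(log["tk"][-3:],log["Ak"][-3:],log["obs"]); json.dump(log,open("log.json","w"))
emit(A,np.linspace(A,-.05,11)[1:])
E
```

```text
[7.7167, 7.800033333333333, 7.95] [0.0868517300434193, 0.07043717452708595, 0.0704] [[6.9167, 0.25017284763374137], [7.8, 0.25], [7.9, 0.24819625365145892]]
[[[0, -0.009, -0.001, 0, 0, 0, 1], [0, -0.018, -0.001, 0, 0, 0, 1], [0, -0.026, -0.001, 0, 0, 0, 1], [0, -0.035, -0.002, 0, 0, 0, 1], [0, -0.044, -0.002, 0, 0, 0, 1], [0, -0.053, -0.002, 0, 0, 0, 1], [0, -0.062, -0.002, 0, 0, 0, 1], [0, -0.071, -0.002, 0, 0, 0, 1], [0, -0.079, -0.001, 0, 0, 0, 1], [0, -0.088, -0.001, 0, 0, 0, 1]]]
```

>>> carry_out(
  deltas=[
    [[0, -0.009, -0.001, 0, 0, 0, 1], [0, -0.018, -0.001, 0, 0, 0, 1], [0, -0.026, -0.001, 0, 0, 0, 1], [0, -0.035, -0.002, 0, 0, 0, 1], [0, -0.044, -0.002, 0, 0, 0, 1], [0, -0.053, -0.002, 0, 0, 0, 1], [0, -0.062, -0.002, 0, 0, 0, 1], [0, -0.071, -0.002, 0, 0, 0, 1], [0, -0.079, -0.001, 0, 0, 0, 1], [0, -0.088, -0.001, 0, 0, 0, 1]],
  ],
)

```text
time_s: 8.78
position: [0.5367, -0.0374, 0.2108]
tcp_rot: [[0.992, 0.126, 0.0], [0.126, -0.992, -0.0], [0.0, 0.0, -1.0]]
force: [-0.8, 0.4, 0.9]
opening: 0.267
grasp_force: 30.0
```

```bash
python3 - <<'E'
from ctl import *
x,q,A=look(1)
emit(A,np.linspace(A,A-.12,11)[1:])
E
```

```text
8.783 {'tin': 0.252, 'pin': 0.2403} yhand [-0.0883  0.0055  0.2108] Ahand -0.0504 Acmd -0.0497
x [0.25 0.  ] L 0.0 J,Kg [1.05 1.05] res [-0.0002  0.      0.0018  0.0039]
[[[0, -0.009, 0.0, 0, 0, 0, 1], [0, -0.018, 0.001, 0, 0, 0, 1], [0, -0.026, 0.002, 0, 0, 0, 1], [0, -0.035, 0.003, 0, 0, 0, 1], [0, -0.044, 0.004, 0, 0, 0, 1], [0, -0.053, 0.005, 0, 0, 0, 1], [0, -0.061, 0.006, 0, 0, 0, 1], [0, -0.07, 0.007, 0, 0, 0, 1], [0, -0.079, 0.008, 0, 0, 0, 1], [0, -0.087, 0.01, 0, 0, 0, 1]]]
```

```bash
python3 - <<'E'
from ctl import *
s=telemetry.read_state(); D={"w2":np.load("w2.npz")}; D["w2"]={k:D["w2"][k] for k in ("im","P","M")}
D["l"]=dict(im=np.load("last.npz")["im"],P=s["position"],M=s["tcp_rot"])
C=json.load(open("calib.json"))
for k in ("pin","tin"):
    F={n:feats(d["im"])[k] for n,d in D.items()}; x0=C[k][0]
    r=least_squares(lambda p:[(uv(D[n]["P"],D[n]["M"],.25,[x0,p[0],p[1]])-F[n])[0] for n in D],C[k][1:]); print(k,C[k],r.x,r.fun); C[k]=[x0,*r.x]
print(feats(D["l"]["im"]))
json.dump(C,open("calib.json","w"))
log=json.load(open("log.json")); 
for o in log["obs"]: o[1]=.25
json.dump(log,open("log.json","w"))
E
```

```text
pin [-0.001435620512813496, 0.0018921663763070845, 0.0702963015487732] [0.00081026 0.06494341] [0. 0.]
tin [-0.00028386072034610897, -0.15303499758023117, 0.0443626200567734] [-0.1564958   0.04072766] [1.70530257e-12 2.38742359e-12]
{'tin': array([572.05539846,  76.20835476]), 'pin': array([366.29394813,  71.64841499])}
```

>>> carry_out(
  deltas=[
    [[0, -0.009, 0.0, 0, 0, 0, 1], [0, -0.018, 0.001, 0, 0, 0, 1], [0, -0.026, 0.002, 0, 0, 0, 1], [0, -0.035, 0.003, 0, 0, 0, 1], [0, -0.044, 0.004, 0, 0, 0, 1], [0, -0.053, 0.005, 0, 0, 0, 1], [0, -0.061, 0.006, 0, 0, 0, 1], [0, -0.07, 0.007, 0, 0, 0, 1], [0, -0.079, 0.008, 0, 0, 0, 1], [0, -0.087, 0.01, 0, 0, 0, 1]],
  ],
)

```text
time_s: 9.67
position: [0.535, -0.0244, 0.2093]
tcp_rot: [[0.992, 0.126, -0.0], [0.126, -0.992, 0.0], [-0.0, -0.0, -1.0]]
force: [-0.7, -0.5, 4.0]
opening: 0.266
grasp_force: 30.0
```

```bash
python3 - <<'E'
from ctl import *
x,q,A=look(1)
emit(A,np.linspace(A,A-.1,11)[1:])
E
```

```text
9.667 {'pin': 0.2561} yhand [-0.0883  0.0187  0.2093] Ahand -0.1706 Acmd -0.1691
x [ 0.25   -0.0005] L 0.0028 J,Kg [1.05 1.05] res [ 0.      0.      0.      0.     -0.0061]
[[[0, -0.007, 0.001, 0, 0, 0, 1], [0, -0.014, 0.003, 0, 0, 0, 1], [0, -0.022, 0.004, 0, 0, 0, 1], [0, -0.029, 0.006, 0, 0, 0, 1], [0, -0.036, 0.007, 0, 0, 0, 1], [0, -0.043, 0.009, 0, 0, 0, 1], [0, -0.05, 0.01, 0, 0, 0, 1], [0, -0.057, 0.012, 0, 0, 0, 1], [0, -0.064, 0.014, 0, 0, 0, 1], [0, -0.072, 0.016, 0, 0, 0, 1]]]
```

```bash
cat > sc.py <<'E'
from ctl import *
si=camera_info("scene"); ST=si["cam_to_world"]; S0=cv2.imread("pics/scene0.png")
PT={"tin":([0,-.16,.035],10,9),"cp":([0,.16,.02],10,9)}
def spx(b,p): return proj(si,ST,pts(b,p))[0]
def sfeat(im):
    o={}
    for k,(p,hw,hh_) in PT.items():
        c=np.round(spx(.25,p)).astype(int); T=S0[c[1]-hh_:c[1]+hh_+1,c[0]-hw:c[0]+hw+1]; m=16
        r=cv2.matchTemplate(im[c[1]-hh_-m-8:c[1]+hh_+1+m+8,c[0]-hw-m:c[0]+hw+1+m],T,cv2.TM_CCOEFF_NORMED)
        _,mx,_,(u,w)=cv2.minMaxLoc(r)
        u=min(max(u,1),r.shape[1]-2); w=min(max(w,1),r.shape[0]-2)
        q=lambda a,b_,c_:(a-c_)/2/(a-2*b_+c_)
        o[k]=(np.array([u-m+q(*r[w,u-1:u+2]),w-m-8+q(*r[w-1:w+2,u])]),mx)
    return o
def smeas():
    t=telemetry.read_state()["time_s"]; im=capture("scene")[:,:,::-1].copy(); cv2.imwrite("lasts.png",im); out={}
    for k,(d,mx) in sfeat(im).items():
        p=PT[k][0]; base=spx(.25,p)
        b=least_squares(lambda b:spx(b[0],p)-base-d,[.2]).x[0]
        out[k]=(round(float(b),4),d.round(2).tolist(),round(float(mx),3))
    return t,out
E
python3 - <<'E'
from sc import *
print({k:spx(.25,p[0]) for k,p in PT.items()},[(spx(.0,p[0])-spx(.25,p[0])).round(1) for p in PT.values()])
print(smeas()); 
log=json.load(open("log.json")); t=telemetry.read_state()["time_s"]; log["tend"]=t; log["tk"].append(t); log["Ak"].append(log["Ak"][-1])
json.dump(log,open("log.json","w"))
E
```

```text
{'tin': array([287.30594644, 292.57968299]), 'cp': array([382.8248478 , 226.13754266])} [array([ 0.6, -7.7]), array([1.1, 6.1])]
(9.7167, {'tin': (0.2513, [0.019999999552965164, 0.029999999329447746], 0.976), 'cp': (0.2487, [0.0, 0.029999999329447746], 0.997)})
```

>>> carry_out(
  deltas=[
    [[0, -0.007, 0.001, 0, 0, 0, 1], [0, -0.014, 0.003, 0, 0, 0, 1], [0, -0.022, 0.004, 0, 0, 0, 1], [0, -0.029, 0.006, 0, 0, 0, 1], [0, -0.036, 0.007, 0, 0, 0, 1], [0, -0.043, 0.009, 0, 0, 0, 1], [0, -0.05, 0.01, 0, 0, 0, 1], [0, -0.057, 0.012, 0, 0, 0, 1], [0, -0.064, 0.014, 0, 0, 0, 1], [0, -0.072, 0.016, 0, 0, 0, 1]],
  ],
)

```text
time_s: 10.6
position: [0.5337, -0.0136, 0.2069]
tcp_rot: [[0.992, 0.126, 0.0], [0.126, -0.992, 0.0], [0.0, -0.0, -1.0]]
force: [-2.5, 0.6, 4.6]
opening: 0.27
grasp_force: 30.0
```

```bash
python3 - <<'E'
from sc import *
x,q,A=look(1)
print(smeas())
log=json.load(open("log.json")); t=telemetry.read_state()["time_s"]; log["tend"]=t; log["tk"].append(t); log["Ak"].append(log["Ak"][-1])
json.dump(log,open("log.json","w"))
im=np.load("last.npz")["im"][:,:,::-1]; cv2.imwrite("pics/w5.png",np.vstack([im[:220],cv2.resize(cv2.imread("lasts.png")[190:330,245:440],(640,460),interpolation=cv2.INTER_CUBIC)[:380]]))
E
```

```text
10.6 {} yhand [-0.0883  0.0295  0.2069] Ahand -0.2717 Acmd -0.2697
  return _methods._mean(a, axis=axis, dtype=dtype,
  ret = ret.dtype.type(ret / rcount)
Traceback (most recent call last):
  File "ctl.py", line 79, in look
    x,q,e=estimate(log,win); x=simA(log["obs"][-1][0],x,q[2],.025*q[3],.18*q[4],log["tk"],log["Ak"],[t])[0]
          ~~~~~~~~^^^^^^^^^
  File "ctl.py", line 41, in estimate
    r=least_squares(f,[min(z[0],.25),0,0,1.05,1.05],x_scale=[.01,.05,.01,.1,.1]); q=r.x
ValueError: Residuals are not finite in the initial point.
```

```bash
cat >> sc.py <<'E'
def slook(nimg=1,win=8):
    log=json.load(open("log.json")); t0=log["tend"]
    if log["pending"] and telemetry.read_state()["time_s"]>t0+.7:
        log["tk"]+=[t0+(i+1)/12 for i in range(10)]; log["Ak"]+=log["pending"]; log["pending"]=[]
    for _ in range(nimg):
        s=telemetry.read_state(); t,o=smeas(); z=np.mean([e[0] for e in o.values()]); log["obs"].append([t,float(z)])
        yb=Rz.inv().apply(s["position"]-[v[0],v[1],0]); print(round(t,3),o,"Ahand",round(float(np.arcsin(-yb[1]/RL)),4),"Acmd",round(log["Ak"][-1],4))
    t=telemetry.read_state()["time_s"]; log["tend"]=t; log["tk"].append(t); log["Ak"].append(log["Ak"][-1]); json.dump(log,open("log.json","w"))
    x,q,e=estimate(log,win); x=simA(log["obs"][-1][0],x,q[2],.025*q[3],.18*q[4],log["tk"],log["Ak"],[t])[0]
    print("x",x.round(4),"L",round(q[2],4),"J,Kg",q[3:].round(3),"res",e.round(4)); return x,q,log["Ak"][-1]
def go(x,q,A,bref):
    rows,Y=plan(x,q,A,bref); print("pred b",Y[[2,5,8,10,15,21],0].round(3),"w",Y[[2,5,8,10,15,21],1].round(3),"A",rows.round(3)); emit(A,rows)
E
python3 - <<'E'
from sc import *
log=json.load(open("log.json")); log["obs"]=[o for o in log["obs"] if o[1]==o[1]]
for o in log["obs"]: o[1]=.25
json.dump(log,open("log.json","w")); print(log["tk"][-3:],log["Ak"][-3:],log["tend"])
x,q,A=slook(1)
im=np.load("last.npz")["im"][:,:,::-1]; cv2.imwrite("pics/w5.png",np.vstack([im[:220],cv2.resize(cv2.imread("lasts.png")[190:330,245:440],(640,460),interpolation=cv2.INTER_CUBIC)[:380]]))
emit(A,np.linspace(A,A-.1,11)[1:])
E
```

```text
[10.5167, 10.600033333333334, 10.65] [-0.25843437050293727, -0.2697353025891065, -0.2697353025891065] 10.65
10.65 {'tin': (0.2461, [-0.029999999329447746, -0.10000000149011612], 0.957), 'cp': (0.2427, [0.14000000059604645, 0.11999999731779099], 0.994)} Ahand -0.2736 Acmd -0.2697
x [ 0.242  -0.0523] L 0.0099 J,Kg [1.05  1.053] res [ 0.  0.  0.  0.  0. -0.]
[[[0, -0.007, 0.002, 0, 0, 0, 1], [0, -0.014, 0.004, 0, 0, 0, 1], [0, -0.021, 0.006, 0, 0, 0, 1], [0, -0.028, 0.008, 0, 0, 0, 1], [0, -0.035, 0.011, 0, 0, 0, 1], [0, -0.042, 0.013, 0, 0, 0, 1], [0, -0.049, 0.015, 0, 0, 0, 1], [0, -0.056, 0.018, 0, 0, 0, 1], [0, -0.063, 0.02, 0, 0, 0, 1], [0, -0.07, 0.023, 0, 0, 0, 1]]]
```

```bash
cat >> sc.py <<'E'
def mj(b0,bt,T):
    def f(t):
        s=min(max(t/T,0),1); return bt+(b0-bt)*(1-(10*s**3-15*s**4+6*s**5)),-(b0-bt)*30*s**2*(1-s)**2/T
    return f
E
python3 - <<'E'
from sc import *
x,q,A=slook(1)
go(x,q,A,mj(x[0],0.0,2.0))
E
```

```text
10.7 {'tin': (0.2437, [-0.05999999865889549, -0.1599999964237213], 0.954), 'cp': (0.2387, [0.20000000298023224, 0.1899999976158142], 0.991)} Ahand -0.273 Acmd -0.2697
x [ 0.2385 -0.0649] L 0.0097 J,Kg [1.05  1.053] res [ 0.      0.      0.      0.      0.     -0.0004  0.0003]
pred b [0.229 0.211 0.171 0.133 0.047 0.001] w [-0.027 -0.119 -0.194 -0.217 -0.171 -0.014] A [-0.092 -0.19  -0.276 -0.303 -0.301 -0.291 -0.279 -0.263 -0.24  -0.203]
[[[0, 0.128, -0.023, 0, 0, 0, 1], [0, 0.057, -0.013, 0, 0, 0, 1], [0, -0.004, 0.001, 0, 0, 0, 1], [0, -0.023, 0.007, 0, 0, 0, 1], [0, -0.022, 0.006, 0, 0, 0, 1], [0, -0.015, 0.004, 0, 0, 0, 1], [0, -0.006, 0.002, 0, 0, 0, 1], [0, 0.005, -0.001, 0, 0, 0, 1], [0, 0.021, -0.005, 0, 0, 0, 1], [0, 0.048, -0.011, 0, 0, 0, 1]]]
```

```bash
sed -i 's/r=\.3)/r=1.0)/' ctl.py; python3 - <<'E'
from sc import *
x,q,A=slook(1)
go(x,q,A,lambda t:(mj(x[0],0,1.8)(t+.25)))
E
```

```text
10.75 {'tin': (0.2421, [-0.10000000149011612, -0.20000000298023224], 0.953), 'cp': (0.2368, [0.25, 0.2199999988079071], 0.988)} Ahand -0.2721 Acmd -0.2697
x [ 0.2356 -0.0735] L 0.0098 J,Kg [1.05  1.053] res [ 0.      0.      0.      0.      0.     -0.0001  0.0007 -0.0005]
pred b [ 0.207  0.156  0.094  0.054  0.004 -0.   ] w [-0.162 -0.237 -0.24  -0.194 -0.044  0.   ] A [-0.299 -0.307 -0.3   -0.282 -0.257 -0.227 -0.193 -0.157 -0.117 -0.074]
[[[0, -0.02, 0.006, 0, 0, 0, 1], [0, -0.026, 0.008, 0, 0, 0, 1], [0, -0.021, 0.006, 0, 0, 0, 1], [0, -0.008, 0.002, 0, 0, 0, 1], [0, 0.009, -0.002, 0, 0, 0, 1], [0, 0.03, -0.008, 0, 0, 0, 1], [0, 0.054, -0.013, 0, 0, 0, 1], [0, 0.081, -0.018, 0, 0, 0, 1], [0, 0.11, -0.022, 0, 0, 0, 1], [0, 0.141, -0.024, 0, 0, 0, 1]]]
```

>>> carry_out(
  deltas=[
    [[0, -0.02, 0.006, 0, 0, 0, 1], [0, -0.026, 0.008, 0, 0, 0, 1], [0, -0.021, 0.006, 0, 0, 0, 1], [0, -0.008, 0.002, 0, 0, 0, 1], [0, 0.009, -0.002, 0, 0, 0, 1], [0, 0.03, -0.008, 0, 0, 0, 1], [0, 0.054, -0.013, 0, 0, 0, 1], [0, 0.081, -0.018, 0, 0, 0, 1], [0, 0.11, -0.022, 0, 0, 0, 1], [0, 0.141, -0.024, 0, 0, 0, 1]],
  ],
)

```text
time_s: 11.63
position: [0.5364, -0.0355, 0.2105]
tcp_rot: [[0.992, 0.126, -0.0], [0.126, -0.992, -0.0], [-0.0, 0.0, -1.0]]
force: [-2.0, -0.4, 5.8]
opening: 0.266
grasp_force: 30.0
```

```bash
python3 - <<'E'
from sc import *
x,q,A=slook(2)
go(x,q,A,lambda t:(mj(x[0],0,1.)(t+.5)))
E
```

```text
11.633 {'tin': (0.1018, [0.10000000149011612, -4.289999961853027], 0.932), 'cp': (0.1226, [1.8600000143051147, 2.7100000381469727], 0.964)} Ahand -0.0683 Acmd -0.0743
11.683 {'tin': (0.0931, [0.4699999988079071, -4.519999980926514], 0.912), 'cp': (0.1181, [1.8899999856948853, 2.819999933242798], 0.972)} Ahand -0.0593 Acmd -0.0743
x [ 0.1105 -0.3588] L -0.0569 J,Kg [-0.459  2.934] res [ 0.     -0.0062 -0.0089 -0.0213 -0.0287 -0.0373  0.0395  0.0245]
pred b [0.047 0.019 0.011 0.007 0.002 0.   ] w [-0.188 -0.049 -0.024 -0.02  -0.007 -0.   ] A [0.117 0.203 0.247 0.288 0.336 0.381 0.41  0.424 0.434 0.443]
[[[0, 0.14, 0.003, 0, 0, 0, 1], [0, 0.202, 0.013, 0, 0, 0, 1], [0, 0.233, 0.02, 0, 0, 0, 1], [0, 0.263, 0.028, 0, 0, 0, 1], [0, 0.297, 0.039, 0, 0, 0, 1], [0, 0.327, 0.05, 0, 0, 0, 1], [0, 0.347, 0.059, 0, 0, 0, 1], [0, 0.356, 0.063, 0, 0, 0, 1], [0, 0.363, 0.066, 0, 0, 0, 1], [0, 0.368, 0.069, 0, 0, 0, 1]]]
```

```bash
python3 - <<'E'
s=open('ctl.py').read()
s=s.replace("x_scale=[.01,.05,.01,.1,.1])","x_scale=[.01,.05,.01,.1,.1],bounds=([-.26,-.6,-.06,.88,.88],[.26,.6,.06,1.22,1.22]))").replace("/.003,q[2]","/.005,q[2]")
open('ctl.py','w').write(s)
from sc import *
t,o,yb,F=measure(); print("wrist",t,o,yb,F)
log=json.load(open("log.json")); log["obs"].append([t,float(np.mean(list(o.values())))]); json.dump(log,open("log.json","w"))
x,q,A=slook(1,9)
print(log["obs"][-6:])
E
```

```text
wrist 11.7333 {'pin': 0.09002947898580288} [-0.0883122   0.00689145  0.21059516] {'pin': array([348.27205882,  71.00735294])}
11.783 {'tin': (0.075, [0.5199999809265137, -5.099999904632568], 0.925), 'cp': (0.1116, [1.9600000381469727, 2.990000009536743], 0.973)} Ahand -0.065 Acmd -0.0743
x [ 0.0865 -0.0827] L 0.0108 J,Kg [1.064 1.046] res [ 0.      0.      0.0018  0.0032  0.0027 -0.0022 -0.0029  0.0064 -0.0022]
[[10.65, 0.2444], [10.7, 0.2412], [10.75, 0.23945], [11.6333, 0.1122], [11.6833, 0.1056], [11.7333, 0.09002947898580288]]
```

```bash
python3 - <<'E'
s=open('sc.py').read()
s=s.replace('z=np.mean([e[0] for e in o.values()])','z=o["tin"][0]')
open('sc.py','w').write(s)
from sc import *
log=json.load(open("log.json")); o=log["obs"]
o[-4][1]=.1018;o[-3][1]=.0931;o[-2][1]=.088;o[-1][1]=.075; o[-7][1],o[-6][1],o[-5][1]=.2461,.2437,.2421
json.dump(log,open("log.json","w"))
x,q,A=slook(1,11)
go(x,q,A,lambda t:(mj(x[0],0,1.2)(t+.4)))
E
```

```text
11.833 {'tin': (0.0735, [0.5299999713897705, -5.139999866485596], 0.929), 'cp': (0.1099, [1.9700000286102295, 3.0299999713897705], 0.971)} Ahand -0.0664 Acmd -0.0743
x [ 0.0676 -0.0988] L 0.0099 J,Kg [1.053 1.066] res [ 0.      0.      0.     -0.0002  0.0003 -0.0005 -0.0007 -0.0002 -0.0026
  0.0038 -0.0007]
pred b [0.042 0.017 0.004 0.002 0.001 0.   ] w [-0.113 -0.08  -0.022 -0.007 -0.002 -0.   ] A [-0.149 -0.155 -0.127 -0.09  -0.058 -0.039 -0.033 -0.04  -0.054 -0.07 ]
[[[0, -0.054, 0.006, 0, 0, 0, 1], [0, -0.059, 0.007, 0, 0, 0, 1], [0, -0.039, 0.004, 0, 0, 0, 1], [0, -0.012, 0.001, 0, 0, 0, 1], [0, 0.012, -0.001, 0, 0, 0, 1], [0, 0.026, -0.001, 0, 0, 0, 1], [0, 0.03, -0.002, 0, 0, 0, 1], [0, 0.025, -0.001, 0, 0, 0, 1], [0, 0.015, -0.001, 0, 0, 0, 1], [0, 0.003, -0.0, 0, 0, 0, 1]]]
```

>>> carry_out(
  deltas=[
    [[0, -0.054, 0.006, 0, 0, 0, 1], [0, -0.059, 0.007, 0, 0, 0, 1], [0, -0.039, 0.004, 0, 0, 0, 1], [0, -0.012, 0.001, 0, 0, 0, 1], [0, 0.012, -0.001, 0, 0, 0, 1], [0, 0.026, -0.001, 0, 0, 0, 1], [0, 0.03, -0.002, 0, 0, 0, 1], [0, 0.025, -0.001, 0, 0, 0, 1], [0, 0.015, -0.001, 0, 0, 0, 1], [0, 0.003, 0, 0, 0, 0, 1]],
  ],
)

```text
time_s: 12.72
position: [0.5365, -0.0358, 0.2105]
tcp_rot: [[0.992, 0.126, 0.0], [0.126, -0.992, -0.0], [-0.0, 0.0, -1.0]]
force: [-1.5, -0.2, 6.3]
opening: 0.267
grasp_force: 30.0
```

```bash
python3 - <<'E'
from sc import *
t,o,yb,F=measure(); print("wrist",t,o,F)
x,q,A=slook(1,12)
go(x,q,A,lambda t:(mj(x[0],0,1.)(t+.4)))
cv2.imwrite("pics/s6.png",cv2.resize(cv2.imread("lasts.png")[180:320,260:440],(720,560),interpolation=cv2.INTER_CUBIC))
E
```

```text
wrist 12.7167 {'pin': 0.1691976821352845} {'pin': array([358.97115385,  71.18589744])}
12.767 {'tin': (0.184, [0.12999999523162842, -1.8300000429153442], 0.973), 'cp': (0.1913, [1.0199999809265137, 1.100000023841858], 0.99)} Ahand -0.069 Acmd -0.0702
x [0.201  0.3759] L 0.0162 J,Kg [0.97 0.92] res [ 0.      0.      0.     -0.0011 -0.0009 -0.002  -0.0044 -0.0023 -0.0024
  0.0066  0.0052 -0.0011]
pred b [0.256 0.197 0.105 0.062 0.018 0.001] w [-0.017 -0.396 -0.293 -0.178 -0.064 -0.004] A [-0.62  -0.62  -0.62  -0.62  -0.546 -0.325 -0.15  -0.064 -0.044 -0.058]
[[[0, -0.375, 0.135, 0, 0, 0, 1], [0, -0.375, 0.135, 0, 0, 0, 1], [0, -0.375, 0.135, 0, 0, 0, 1], [0, -0.375, 0.135, 0, 0, 0, 1], [0, -0.329, 0.105, 0, 0, 0, 1], [0, -0.183, 0.037, 0, 0, 0, 1], [0, -0.058, 0.006, 0, 0, 0, 1], [0, 0.005, -0.0, 0, 0, 0, 1], [0, 0.019, -0.001, 0, 0, 0, 1], [0, 0.009, -0.001, 0, 0, 0, 1]]]
```

View pics/s6.png

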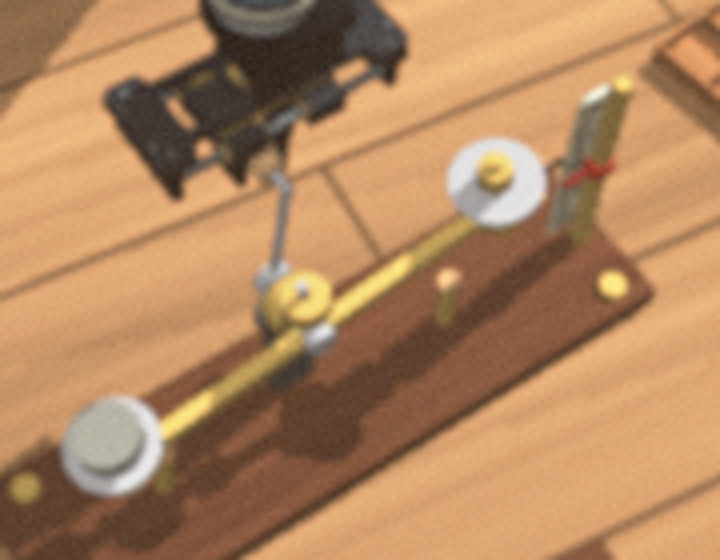

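The picture shows the pointer end has risen again: pointer root at (555,165), index tip at (565,185), tin at (108,440). So the load was underestimated. I'll catch it with a stronger correction, keeping well inside the lever's range.

```bash
sed -i 's/bounds=(-.62,.6)/bounds=(-.5,.5)/' ctl.py; python3 - <<'E'
from sc import *
log=json.load(open("log.json")); log["obs"].insert(-1,[12.7167,.169]); json.dump(log,open("log.json","w"))
x,q,e=estimate(log,10); x=simA(log["obs"][-1][0],x,q[2],.025*q[3],.18*q[4],log["tk"],log["Ak"],[log["tend"]])[0]
print(x,q,e.round(4)); A=log["Ak"][-1]
rows,Y=plan(x,q,A,mj(.25,0,1.8))
print(Y[:22,0].round(3),Y[:11,1].round(3)); emit(A,rows); print(rows.round(3))
E
```

```text
[0.20257987 0.37820444] [ 0.24834901 -0.08549062  0.01507298  1.02379444  1.00062038] [ 0.0022  0.0003 -0.0027 -0.0057 -0.003  -0.0027  0.0067  0.0057 -0.0013
  0.0004]
[0.234 0.259 0.275 0.283 0.283 0.276 0.261 0.24  0.213 0.184 0.15  0.121
 0.095 0.072 0.052 0.035 0.022 0.012 0.006 0.003 0.001 0.   ] [ 0.349  0.243  0.144  0.05  -0.041 -0.13  -0.219 -0.296 -0.341 -0.35
 -0.342]
[[[0, -0.3, 0.088, 0, 0, 0, 1], [0, -0.3, 0.088, 0, 0, 0, 1], [0, -0.3, 0.088, 0, 0, 0, 1], [0, -0.3, 0.088, 0, 0, 0, 1], [0, -0.3, 0.088, 0, 0, 0, 1], [0, -0.3, 0.088, 0, 0, 0, 1], [0, -0.3, 0.088, 0, 0, 0, 1], [0, -0.255, 0.065, 0, 0, 0, 1], [0, -0.182, 0.036, 0, 0, 0, 1], [0, -0.105, 0.015, 0, 0, 0, 1]]]
[-0.5   -0.5   -0.5   -0.5   -0.5   -0.5   -0.5   -0.431 -0.323 -0.215]
```

```bash
python3 - <<'E'
from sc import *
emit(json.load(open("log.json"))["Ak"][-1],[-.45,-.45,-.35,-.25]+[-.2]*6)
E
```

```text
[[[0, -0.268, 0.071, 0, 0, 0, 1], [0, -0.268, 0.071, 0, 0, 0, 1], [0, -0.2, 0.043, 0, 0, 0, 1], [0, -0.13, 0.021, 0, 0, 0, 1], [0, -0.094, 0.013, 0, 0, 0, 1], [0, -0.094, 0.013, 0, 0, 0, 1], [0, -0.094, 0.013, 0, 0, 0, 1], [0, -0.094, 0.013, 0, 0, 0, 1], [0, -0.094, 0.013, 0, 0, 0, 1], [0, -0.094, 0.013, 0, 0, 0, 1]]]
```

>>> carry_out(
  deltas=[
    [[0, -0.267, 0.071, 0, 0, 0, 1], [0, -0.267, 0.071, 0, 0, 0, 1], [0, -0.2, 0.043, 0, 0, 0, 1], [0, -0.13, 0.021, 0, 0, 0, 1], [0, -0.094, 0.013, 0, 0, 0, 1], [0, -0.094, 0.013, 0, 0, 0, 1], [0, -0.094, 0.013, 0, 0, 0, 1], [0, -0.094, 0.013, 0, 0, 0, 1], [0, -0.094, 0.013, 0, 0, 0, 1], [0, -0.094, 0.013, 0, 0, 0, 1]],
  ],
)

```text
time_s: 13.65
position: [0.5351, -0.0214, 0.2085]
tcp_rot: [[0.992, 0.126, 0.001], [0.126, -0.992, 0.0], [0.001, 0.0, -1.0]]
force: [2.3, 0.2, 1.4]
opening: 0.268
grasp_force: 30.0
```

```bash
python3 - <<'E'
from sc import *
t,o,yb,F=measure(); print("wrist",t,o,F)
x,q,A=slook(1,10)
print(telemetry.read_state()["force"])
E
```

```text
wrist 13.65 {'pin': 0.2238618311831989} {'pin': array([395.25      ,  72.16129032])}
13.7 {'tin': (0.2171, [0.03999999910593033, -0.8999999761581421], 0.975), 'cp': (0.2156, [0.2800000011920929, 0.7400000095367432], 0.972)} Ahand -0.1994 Acmd -0.1996
x [0.2182 0.0274] L 0.0145 J,Kg [1.037 1.039] res [ 0.002  -0.0018 -0.0061 -0.0032 -0.0028  0.0068  0.0059 -0.0012  0.0005
 -0.0001]
[ 2.15153675 -0.16544949  1.04702725]
```

```bash
python3 - <<'E'
from sc import *
x,q,A=slook(1,11)
go(x,q,A,lambda t:(mj(x[0],0,1.9)(t+.1)))
E
```

```text
13.75 {'tin': (0.2185, [0.05999999865889549, -0.8600000143051147], 0.974), 'cp': (0.2162, [0.2800000011920929, 0.7300000190734863], 0.971)} Ahand -0.1998 Acmd -0.1996
x [0.2201 0.0436] L 0.0142 J,Kg [1.052 1.059] res [ 0.0022 -0.0019 -0.0065 -0.0035 -0.0029  0.0067  0.0059 -0.0011  0.0005
 -0.0003 -0.0003]
pred b [ 0.221  0.187  0.135  0.095  0.021 -0.   ] w [-0.073 -0.184 -0.222 -0.214 -0.116 -0.   ] A [-0.356 -0.402 -0.391 -0.361 -0.33  -0.301 -0.275 -0.248 -0.218 -0.183]
[[[0, -0.111, 0.032, 0, 0, 0, 1], [0, -0.141, 0.044, 0, 0, 0, 1], [0, -0.134, 0.041, 0, 0, 0, 1], [0, -0.114, 0.033, 0, 0, 0, 1], [0, -0.092, 0.025, 0, 0, 0, 1], [0, -0.072, 0.018, 0, 0, 0, 1], [0, -0.054, 0.013, 0, 0, 0, 1], [0, -0.035, 0.008, 0, 0, 0, 1], [0, -0.013, 0.003, 0, 0, 0, 1], [0, 0.012, -0.002, 0, 0, 0, 1]]]
```

>>> carry_out(
  deltas=[
    [[0, -0.111, 0.032, 0, 0, 0, 1], [0, -0.141, 0.044, 0, 0, 0, 1], [0, -0.134, 0.041, 0, 0, 0, 1], [0, -0.114, 0.033, 0, 0, 0, 1], [0, -0.092, 0.025, 0, 0, 0, 1], [0, -0.072, 0.018, 0, 0, 0, 1], [0, -0.054, 0.013, 0, 0, 0, 1], [0, -0.035, 0.008, 0, 0, 0, 1], [0, -0.013, 0.003, 0, 0, 0, 1], [0, 0.012, -0.002, 0, 0, 0, 1]],
  ],
)

```text
time_s: 14.63
position: [0.5353, -0.0236, 0.2089]
tcp_rot: [[0.992, 0.126, 0.001], [0.126, -0.992, -0.0], [0.001, 0.0, -1.0]]
force: [4.1, 1.2, 0.7]
opening: 0.263
grasp_force: 30.0
```

```bash
python3 - <<'E'
from sc import *
t,o,yb,F=measure(); print("wrist",t,o,F)
x,q,A=slook(2,13)
go(x,q,A,lambda t:(mj(x[0],0,1.4)(t+.5)))
E
```

```text
wrist 14.6333 {'pan': 0.07652675721129172, 'pin': 0.010409910266637883} {'pan': array([81.86615613, 72.32918048]), 'pin': array([363.38931298,  71.59160305])}
14.683 {'tin': (-0.012, [1.350000023841858, -7.940000057220459], 0.872), 'cp': (0.0334, [2.509999990463257, 5.139999866485596], 0.898)} Ahand -0.1711 Acmd -0.1829
14.733 {'tin': (-0.0448, [1.6699999570846558, -9.09000015258789], 0.837), 'cp': (0.0047, [2.2300000190734863, 5.980000019073486], 0.876)} Ahand -0.1753 Acmd -0.1829
x [-0.0672 -0.4958] L 0.0154 J,Kg [0.915 0.88 ] res [-0.0039 -0.002   0.0046  0.0059  0.0049  0.013   0.0107 -0.0274 -0.0285
  0.0141  0.0133 -0.0066  0.0021]
pred b [-0.124 -0.068 -0.029 -0.016 -0.005 -0.   ] w [0.111 0.229 0.093 0.047 0.018 0.001] A [ 0.5    0.5    0.308  0.069 -0.104 -0.194 -0.221 -0.211 -0.186 -0.158]
[[[0, 0.485, 0.078, 0, 0, 0, 1], [0, 0.485, 0.078, 0, 0, 0, 1], [0, 0.356, 0.022, 0, 0, 0, 1], [0, 0.184, -0.01, 0, 0, 0, 1], [0, 0.057, -0.008, 0, 0, 0, 1], [0, -0.008, 0.001, 0, 0, 0, 1], [0, -0.027, 0.006, 0, 0, 0, 1], [0, -0.021, 0.004, 0, 0, 0, 1], [0, -0.003, 0.0, 0, 0, 0, 1], [0, 0.018, -0.003, 0, 0, 0, 1]]]
```

```bash
cat > data.py <<'E'
# t, tin du,dv, cp du,dv
D=[[10.65,-.03,-.10,.14,.12],[10.7,-.06,-.16,.20,.19],[10.75,-.10,-.20,.25,.22],[11.6333,.10,-4.29,1.86,2.71],[11.6833,.47,-4.52,1.89,2.82],[11.7833,.52,-5.10,1.96,2.99],[11.8333,.53,-5.14,1.97,3.03],[12.7667,.13,-1.83,1.02,1.10],[13.7,.04,-.90,.28,.74],[13.75,.06,-.86,.28,.73],[14.6833,1.35,-7.94,2.51,5.14],[14.7333,1.67,-9.09,2.23,5.98]]
E
python3 - <<'E'
from sc import *; from data import D
D=np.array(D); n=len(D)
def pred(b,h):
    tp=lambda b:spx(b,[0,-.16,h[0]])-spx(.25,[0,-.16,h[0]]); cp=lambda b:spx(b,[0,.16,h[1]])-spx(.25,[0,.16,h[1]])
    return np.array([np.r_[tp(x),cp(x)] for x in b])
f=lambda q:np.r_[(pred(q[2:],q[:2])-D[:,1:]).ravel()/.15,(q[:2]-[.05,.03])/.02]
r=least_squares(f,np.r_[.045,.03,np.full(n,.12)]); print(r.x[:2]); 
for d,b,e in zip(D,r.x[2:],(r.fun[:-2]*.15).reshape(n,4)): print(d[0],b.round(4),e.round(2))
# pin: wrist u observations -> needs P; radius check via approx
E
```

```text
[0.045241  0.0388488]
10.65 0.2448 [ 0.02 -0.05 -0.06 -0.03]
10.7 0.242 [ 0.05 -0.07 -0.08 -0.05]
10.75 0.2403 [ 0.09 -0.08 -0.1  -0.05]
11.6333 0.113 [ 0.25 -0.01 -0.14 -0.03]
11.6833 0.1057 [-0.08 -0.03 -0.11  0.02]
11.7833 0.092 [-0.03  0.08 -0.06  0.16]
11.8333 0.0907 [-0.03  0.08 -0.06  0.15]
12.7667 0.1879 [-0.1  -0.04 -0.13  0.04]
13.7 0.2188 [-0.05 -0.02  0.19 -0.19]
13.75 0.2197 [-0.07 -0.03  0.18 -0.19]
14.6833 0.009 [-0.05 -0.04 -0.09 -0.02]
14.7333 -0.0214 [ 0.02 -0.03  0.3  -0.09]
```

```bash
cat >> sc.py <<'E'
PT["tin"]=([0,-.16,.0452],10,9); PT["cp"]=([0,.16,.0388],10,9)
CC={"tin":np.array([287,293]),"cp":np.array([383,226])}
def smeas():
    t=telemetry.read_state()["time_s"]; im=capture("scene")[:,:,::-1].copy(); cv2.imwrite("lasts.png",im); F=sfeat(im)
    f=lambda b:np.concatenate([spx(b[0],PT[k][0])-spx(.25,PT[k][0])-F[k][0] for k in F])
    r=least_squares(f,[.1]); return t,{"tin":(round(float(r.x[0]),4),r.fun.round(2).tolist(),[round(float(F[k][1]),2) for k in F])}
E
sed -i 's/c=np.round(spx(.25,p)).astype(int); T/c=CC[k]; T/' sc.py
python3 - <<'E'
from sc import *; 
B={10.65:.2448,10.7:.242,10.75:.2403,11.6333:.113,11.6833:.1057,11.7833:.092,11.8333:.0907,12.7667:.1879,13.7:.2188,13.75:.2197,14.6833:.009,14.7333:-.0214}
log=json.load(open("log.json")); log["obs"]=[o for o in log["obs"] if o[0]<10]+[[k,b] for k,b in B.items()]; json.dump(log,open("log.json","w"))
A=log["Ak"][-1]
for w in (12,9,5):
    x,q,e=estimate(log,w); x=simA(log["obs"][-1][0],x,q[2],.025*q[3],.18*q[4],log["tk"],log["Ak"],[log["tend"]])[0]
    print(x.round(4),q.round(4),e.round(4))
    if w==12: X,Q=x,q
E
```

```text
[-0.0089 -0.4455] [0.2345 0.0264 0.0091 1.064  1.0678] [-0.0103 -0.0065 -0.0043  0.0254  0.0273  0.0333  0.0322  0.0005  0.0173
  0.0167  0.025   0.0343]
[-0.2486 -0.8777] [0.108  0.0288 0.0048 1.101  1.0633] [-0.005   0.0039  0.0217  0.0256  0.0149  0.0051  0.0007 -0.1746 -0.1846]
[-0.0412 -0.4809] [0.1879 0.1707 0.0098 1.0472 1.0669] [ 0.      0.0004 -0.0001 -0.0041  0.0037]
```

```bash
cat >> ctl.py <<'E'
def estimate(log,win=None,cut=(10.6,13.6),aoff=True):
    """segments with their own start state; shared load, J, Kg"""
    obs=[o for o in log["obs"] if o[0]>cut[0]]; segs=[[o for o in obs if a<=o[0]<b] for a,b in zip(cut,list(cut[1:])+[1e9])]
    segs=[s for s in segs if s]
    def run(q):
        out=[]
        for i,s in enumerate(segs):
            ts=[o[0] for o in s]; out.append(simA(ts[0],(q[3+2*i],q[4+2*i]),q[0],.025*q[1],.18*q[2],log["tk"],log["Ak"],ts))
        return out
    def f(q):
        o=[(x[:,0]-[k[1] for k in s])/.003*np.exp(-(obs[-1][0]-np.array([k[0] for k in s]))/8) for x,s in zip(run(q),segs)]
        return np.r_[np.concatenate(o),q[0]/.03,(q[1]-1.05)/.08,(q[2]-1.05)/.08]
    n=len(segs); q0=np.r_[.01,1.05,1.05,np.ravel([[s[0][1],0] for s in segs])]
    lo=np.r_[-.06,.85,.85,[-.27,-.9]*n]; hi=np.r_[.06,1.25,1.25,[.27,.9]*n]
    r=least_squares(f,np.clip(q0,lo+1e-3,hi-1e-3),x_scale=np.r_[.01,.1,.1,[.01,.05]*n],bounds=(lo,hi)); X=run(r.x)
    e=np.concatenate([x[:,0]-[k[1] for k in s] for x,s in zip(X,segs)])
    return X[-1][-1],np.r_[0,0,r.x[:3]],e
E
python3 - <<'E'
from sc import *
log=json.load(open("log.json"))
for cut in ((10.6,13.6),(13.6,)):
    x,q,e=estimate(log,cut=cut); x=simA(log["obs"][-1][0],x,q[2],.025*q[3],.18*q[4],log["tk"],log["Ak"],[log["tend"]])[0]
    print(x.round(4),q.round(4),e.round(4))
x,q,e=estimate(log); x=simA(log["obs"][-1][0],x,q[2],.025*q[3],.18*q[4],log["tk"],log["Ak"],[log["tend"]])[0]
go(x,q,log["Ak"][-1],lambda t:(mj(x[0],0,1.2)(t+.5)))
E
```

```text
[-0.0389 -0.4457] [0.     0.     0.0128 0.9915 1.0329] [ 0.0003  0.0005 -0.0007 -0.0033 -0.0019  0.0036  0.0025 -0.0004  0.0008
 -0.0007 -0.0048  0.0044]
[-0.0481 -0.5819] [0.     0.     0.004  1.0518 1.066 ] [-0.002   0.0022 -0.0019  0.0016]
pred b [-0.094 -0.053 -0.024 -0.014 -0.004 -0.   ] w [0.07  0.17  0.069 0.038 0.015 0.001] A [ 0.483  0.5    0.304  0.083 -0.074 -0.154 -0.176 -0.165 -0.144 -0.123]
[[[0, 0.474, 0.072, 0, 0, 0, 1], [0, 0.485, 0.078, 0, 0, 0, 1], [0, 0.353, 0.021, 0, 0, 0, 1], [0, 0.194, -0.01, 0, 0, 0, 1], [0, 0.079, -0.01, 0, 0, 0, 1], [0, 0.021, -0.004, 0, 0, 0, 1], [0, 0.005, -0.001, 0, 0, 0, 1], [0, 0.013, -0.002, 0, 0, 0, 1], [0, 0.028, -0.005, 0, 0, 0, 1], [0, 0.043, -0.007, 0, 0, 0, 1]]]
```

```bash
python3 - <<'E'
s=open('ctl.py').read()
s=s.replace("    s=lsq_linear(np.array(rows),np.array(rhs),bounds=(-.5,.5)).x\n","""    W=np.tril(np.ones((nu,nu))); G=np.array(rows); g=np.array(rhs)-G@np.full(nu,A0)
    d=lsq_linear(G@W,g,bounds=(-.27,.27)).x; s=A0+W@d
""")
open('ctl.py','w').write(s)
from sc import *
log=json.load(open("log.json"))
x,q,e=estimate(log); x=simA(log["obs"][-1][0],x,q[2],.025*q[3],.18*q[4],log["tk"],log["Ak"],[log["tend"]])[0]
go(x,q,log["Ak"][-1],lambda t:(mj(x[0],0,1.4)(t+.2)))
E
```

```text
pred b [-0.124 -0.094 -0.045 -0.024 -0.006 -0.   ] w [-0.105  0.229  0.148  0.082  0.022  0.002] A [ 0.087  0.357  0.5    0.347  0.138 -0.025 -0.119 -0.158 -0.163 -0.154]
[[[0, 0.197, -0.009, 0, 0, 0, 1], [0, 0.39, 0.034, 0, 0, 0, 1], [0, 0.485, 0.077, 0, 0, 0, 1], [0, 0.383, 0.031, 0, 0, 0, 1], [0, 0.234, -0.005, 0, 0, 0, 1], [0, 0.115, -0.012, 0, 0, 0, 1], [0, 0.046, -0.007, 0, 0, 0, 1], [0, 0.018, -0.003, 0, 0, 0, 1], [0, 0.015, -0.003, 0, 0, 0, 1], [0, 0.021, -0.004, 0, 0, 0, 1]]]
```

>>> carry_out(
  deltas=[
    [[0, 0.197, -0.009, 0, 0, 0, 1], [0, 0.39, 0.034, 0, 0, 0, 1], [0, 0.485, 0.077, 0, 0, 0, 1], [0, 0.383, 0.031, 0, 0, 0, 1], [0, 0.234, -0.005, 0, 0, 0, 1], [0, 0.115, -0.012, 0, 0, 0, 1], [0, 0.046, -0.007, 0, 0, 0, 1], [0, 0.018, -0.003, 0, 0, 0, 1], [0, 0.015, -0.003, 0, 0, 0, 1], [0, 0.021, -0.004, 0, 0, 0, 1]],
  ],
)

```text
time_s: 15.62
position: [0.5355, -0.0254, 0.2092]
tcp_rot: [[0.992, 0.127, 0.001], [0.127, -0.992, 0.0], [0.001, -0.0, -1.0]]
force: [5.3, -0.1, 0.8]
opening: 0.267
grasp_force: 30.0
```

```bash
python3 - <<'E'
from sc import *
x,q,A=slook(2)
go(x,q,A,lambda t:(mj(x[0],0,1.4)(t+.4)))
E
```

```text
15.617 {'tin': (-0.0147, [-0.14, -0.04, 0.33, -0.03], [0.85, 0.88])} Ahand -0.1606 Acmd -0.1539
15.667 {'tin': (0.0028, [0.08, -0.02, -0.16, -0.04], [0.85, 0.88])} Ahand -0.1556 Acmd -0.1539
x [0.0061 0.1477] L 0.0137 J,Kg [1.006 0.998] res [-0.      0.0005 -0.0004 -0.0032 -0.0019  0.0034  0.0022 -0.0003  0.0008
 -0.0006 -0.0052  0.0042  0.0049 -0.0044]
pred b [0.023 0.013 0.006 0.003 0.001 0.   ] w [-0.015 -0.043 -0.019 -0.01  -0.003 -0.   ] A [-0.293 -0.283 -0.223 -0.163 -0.124 -0.104 -0.098 -0.099 -0.103 -0.108]
[[[0, -0.099, 0.023, 0, 0, 0, 1], [0, -0.092, 0.021, 0, 0, 0, 1], [0, -0.05, 0.009, 0, 0, 0, 1], [0, -0.007, 0.001, 0, 0, 0, 1], [0, 0.022, -0.003, 0, 0, 0, 1], [0, 0.037, -0.005, 0, 0, 0, 1], [0, 0.041, -0.005, 0, 0, 0, 1], [0, 0.04, -0.005, 0, 0, 0, 1], [0, 0.037, -0.005, 0, 0, 0, 1], [0, 0.033, -0.004, 0, 0, 0, 1]]]
```

>>> carry_out(
  deltas=[
    [[0, -0.099, 0.023, 0, 0, 0, 1], [0, -0.092, 0.021, 0, 0, 0, 1], [0, -0.05, 0.009, 0, 0, 0, 1], [0, -0.007, 0.001, 0, 0, 0, 1], [0, 0.022, -0.003, 0, 0, 0, 1], [0, 0.037, -0.005, 0, 0, 0, 1], [0, 0.041, -0.005, 0, 0, 0, 1], [0, 0.04, -0.005, 0, 0, 0, 1], [0, 0.037, -0.005, 0, 0, 0, 1], [0, 0.033, -0.004, 0, 0, 0, 1]],
  ],
)

```text
time_s: 16.55
position: [0.5362, -0.0313, 0.21]
tcp_rot: [[0.992, 0.126, 0.001], [0.126, -0.992, 0.0], [0.001, -0.0, -1.0]]
force: [5.3, 0.5, 1.2]
opening: 0.267
grasp_force: 30.0
```

```bash
sed -i 's#/.003\*np#/.005*np#' ctl.py; python3 - <<'E'
from sc import *
x,q,A=slook(2)
go(x,q,A,lambda t:(mj(x[0],0,1.4)(t+.4)))
cv2.imwrite("pics/s7.png",cv2.resize(cv2.imread("lasts.png")[195:245,375:425],None,fx=12,fy=12,interpolation=cv2.INTER_CUBIC))
E
```

```text
16.55 {'tin': (-0.1023, [0.07, -0.04, -0.11, -0.1], [0.76, 0.76])} Ahand -0.1066 Acmd -0.1085
16.6 {'tin': (-0.1143, [-0.29, -0.13, -0.22, 0.0], [0.75, 0.74])} Ahand -0.1079 Acmd -0.1085
x [-0.1258 -0.2544] L 0.012 J,Kg [0.892 1.053] res [ 0.0002  0.0009  0.     -0.0047 -0.0034  0.0019  0.0008  0.0006 -0.0009
 -0.001   0.0017  0.0103  0.0013 -0.0098  0.0004  0.0008]
pred b [-0.159 -0.093 -0.037 -0.018 -0.005 -0.   ] w [0.109 0.302 0.146 0.065 0.018 0.001] A [ 0.161  0.431  0.415  0.222  0.029 -0.102 -0.169 -0.188 -0.178 -0.154]
[[[0, 0.197, 0.005, 0, 0, 0, 1], [0, 0.386, 0.063, 0, 0, 0, 1], [0, 0.375, 0.058, 0, 0, 0, 1], [0, 0.241, 0.014, 0, 0, 0, 1], [0, 0.101, -0.004, 0, 0, 0, 1], [0, 0.005, -0.001, 0, 0, 0, 1], [0, -0.044, 0.006, 0, 0, 0, 1], [0, -0.058, 0.009, 0, 0, 0, 1], [0, -0.051, 0.007, 0, 0, 0, 1], [0, -0.033, 0.004, 0, 0, 0, 1]]]
```

View pics/s7.png

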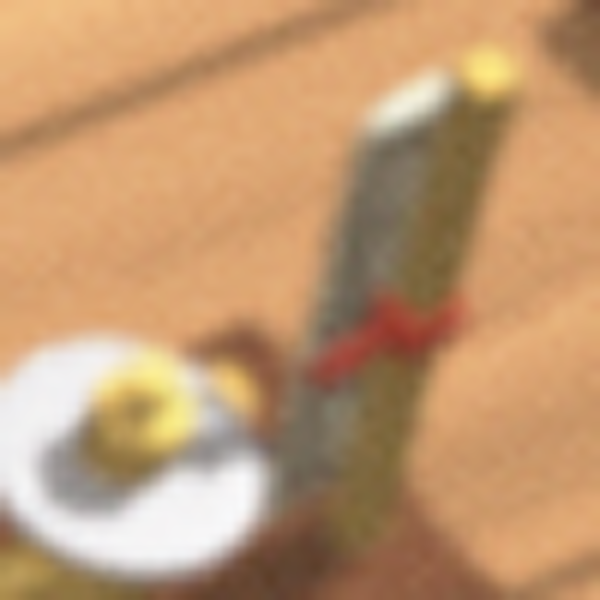

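Scene shows the pointer end now below the index, with the pan at (140,460) and the red tip at (315,380), which matches b ≈ -0.11. I'll calibrate the wrist's nut-pin feature for finer measurements near level.

```bash
python3 - <<'E'
from sc import *
s=telemetry.read_state(); im=capture("wrist"); F=feats(im); np.savez("w8.npz",im=im,P=s["position"],M=s["tcp_rot"]); print(F, s["time_s"])
yb=Rz.inv().apply(s["position"]-[v[0],v[1],0]); print(yb)
# state prediction at this time
log=json.load(open("log.json")); x,q,e=estimate(log); t=s["time_s"]; xb=simA(log["obs"][-1][0],x,q[2],.025*q[3],.18*q[4],log["tk"],log["Ak"],[t])[0]; print("b pred",xb)
Mn=s["tcp_rot"]
obs=[(-.0253,.2078,.25,304.55),(-.0075,.2106,.25,340.78),(.0055,.2108,.25,366.29),(.0069,.2106,.0985,348.27),(.0218,.2087,.2188,395.25),(.0190,.2090,.037,363.39),(yb[1],yb[2],xb[0],F["pin"][0])]
w=np.array([1,1,1,.3,.5,.15,.3])
def P(y,z): return Rz.apply([-.0883,y,z])+[v[0],v[1],0]
def f(p,full=False):
    r=[]
    for y,z,b,u in obs: r.append(proj(wi,wT(P(y,z),Mn),bal2w(v,[0,p[1]-p[0]*np.sin(b),.12+p[2]+p[0]*np.cos(b)]))[0,0]-u)
    r=np.array(r); return r if full else np.r_[r*w,(p[0]-.075)/.02,p[1]/.003*.3,p[2]/.005*.3]
r=least_squares(f,[.075,0,0]); print(r.x,f(r.x,True).round(2))
np.save("pin.npy",r.x)
log["tend"]=telemetry.read_state()["time_s"]; log["tk"].append(log["tend"]); log["Ak"].append(log["Ak"][-1]); log["pending"]=[]
json.dump(log,open("log.json","w"))
E
```

```text
{'pan': array([93.93201646, 75.37613169]), 'pin': array([325.62608696,  71.09130435])} 16.65
[-0.08797045  0.01183752  0.20996767]
b pred [-0.12576089 -0.25438146]
[ 0.07174161  0.0022968  -0.00486981] [ 0.12 -0.3   0.09 -0.13  0.34  0.71  0.1 ]
```

```bash
sed -i 's#/.005\*np.exp#/np.array([k[2] if len(k)>2 else .006 for k in s])*np.exp#' ctl.py; cat >> sc.py <<'E'
pp=np.load("pin.npy")
def pmeas():
    s=telemetry.read_state(); im=capture("wrist"); F=feats(im); t=s["time_s"]
    if "pin" not in F: return t,None
    T=wT(s["position"],s["tcp_rot"])
    g=lambda b:proj(wi,T,bal2w(v,[0,pp[1]-pp[0]*np.sin(b[0]),.12+pp[2]+pp[0]*np.cos(b[0])]))[0,:1]-F["pin"][0]
    return t,float(least_squares(g,[0.]).x[0])
def slook(seq="wsw",rep=True):
    log=json.load(open("log.json")); t0=log["tend"]
    if log["pending"] and telemetry.read_state()["time_s"]>t0+.7:
        log["tk"]+=[t0+(i+1)/12 for i in range(10)]; log["Ak"]+=log["pending"]; log["pending"]=[]
    for c in seq:
        if c=="w": t,z=pmeas(); e=""
        else: t,o=smeas(); z,e,_=o["tin"]
        print(c,round(t,3),z and round(z,4),e,end=" ")
        if z is not None: log["obs"].append([t,z,.0025 if c=="w" else .007])
    s=telemetry.read_state(); yb=Rz.inv().apply(s["position"]-[v[0],v[1],0]); print("Ahand",round(float(np.arcsin(-yb[1]/RL)),4),"Acmd",round(log["Ak"][-1],4),"F",s["force"].round(1))
    t=s["time_s"]; log["tend"]=t; log["tk"].append(t); log["Ak"].append(log["Ak"][-1]); json.dump(log,open("log.json","w"))
    x,q,e=estimate(log); x=simA(log["obs"][-1][0],x,q[2],.025*q[3],.18*q[4],log["tk"],log["Ak"],[t])[0]
    print("x",x.round(4),"L",round(q[2],4),"J,Kg",q[3:].round(3),"res",e[-12:].round(4)); return x,q,log["Ak"][-1]
E
python3 - <<'E'
from sc import *
x,q,A=slook("w")
go(x,q,A,lambda t:(mj(x[0],0,1.4)(t+.3)))
E
```

```text
w 16.7 -0.1379  Ahand -0.1076 Acmd -0.1085 F [5.1 0.8 0.7]
x [-0.1518 -0.2871] L 0.012 J,Kg [0.929 1.062] res [ 0.0019  0.0008  0.0006 -0.0009 -0.0015  0.0028  0.0119  0.0004 -0.011
  0.0006  0.0013 -0.0001]
pred b [-0.196 -0.127 -0.052 -0.023 -0.006 -0.   ] w [0.066 0.365 0.215 0.102 0.019 0.001] A [ 0.161  0.431  0.535  0.36   0.138 -0.034 -0.137 -0.185 -0.196 -0.185]
[[[0, 0.197, 0.005, 0, 0, 0, 1], [0, 0.386, 0.063, 0, 0, 0, 1], [0, 0.453, 0.098, 0, 0, 0, 1], [0, 0.338, 0.043, 0, 0, 0, 1], [0, 0.181, 0.003, 0, 0, 0, 1], [0, 0.055, -0.004, 0, 0, 0, 1], [0, -0.021, 0.003, 0, 0, 0, 1], [0, -0.055, 0.008, 0, 0, 0, 1], [0, -0.063, 0.01, 0, 0, 0, 1], [0, -0.055, 0.008, 0, 0, 0, 1]]]
```

>>> carry_out(
  deltas=[
    [[0, 0.197, 0.005, 0, 0, 0, 1], [0, 0.386, 0.063, 0, 0, 0, 1], [0, 0.453, 0.098, 0, 0, 0, 1], [0, 0.338, 0.043, 0, 0, 0, 1], [0, 0.181, 0.003, 0, 0, 0, 1], [0, 0.055, -0.004, 0, 0, 0, 1], [0, -0.021, 0.003, 0, 0, 0, 1], [0, -0.055, 0.008, 0, 0, 0, 1], [0, -0.063, 0.01, 0, 0, 0, 1], [0, -0.055, 0.008, 0, 0, 0, 1]],
  ],
)

```text
time_s: 17.58
position: [0.5351, -0.0222, 0.2087]
tcp_rot: [[0.992, 0.127, 0.001], [0.127, -0.992, 0.0], [0.001, -0.0, -1.0]]
force: [5.5, -0.6, -0.4]
opening: 0.265
grasp_force: 30.0
```

```bash
python3 - <<'E'
from sc import *
x,q,A=slook("wsw")
go(x,q,A,lambda t:(mj(x[0],0,1.4)(t+.4)))
E
```

```text
w 17.583 -0.0032  s 17.633 0.0055 [0.04, -0.03, -0.15, -0.04] w 17.683 0.0106  Ahand -0.1834 Acmd -0.1843 F [4.5 0.8 0.9]
x [-0.0239  0.1081] L 0.0103 J,Kg [1.065 1.062] res [ 0.001   0.0013  0.0256  0.0363  0.0073 -0.0061 -0.0307 -0.0336 -0.0428
 -0.0432 -0.043  -0.0406]
pred b [-0.01  -0.004 -0.001  0.     0.     0.   ] w [ 0.026  0.018  0.01   0.002 -0.001 -0.   ] A [-0.166 -0.13  -0.102 -0.086 -0.082 -0.084 -0.089 -0.093 -0.095 -0.094]
[[[0, 0.014, -0.002, 0, 0, 0, 1], [0, 0.039, -0.006, 0, 0, 0, 1], [0, 0.06, -0.009, 0, 0, 0, 1], [0, 0.071, -0.01, 0, 0, 0, 1], [0, 0.074, -0.01, 0, 0, 0, 1], [0, 0.073, -0.01, 0, 0, 0, 1], [0, 0.069, -0.01, 0, 0, 0, 1], [0, 0.066, -0.009, 0, 0, 0, 1], [0, 0.065, -0.009, 0, 0, 0, 1], [0, 0.066, -0.009, 0, 0, 0, 1]]]
```

```bash
cat >> ctl.py <<'E'
def estimate(log,span=3,last=6):
    obs=[o for o in log["obs"] if o[0]>10.6]; cl=[[obs[0]]]
    for o in obs[1:]:
        if o[0]-cl[-1][-1][0]>.5: cl.append([])
        cl[-1].append(o)
    pre=[c for c in cl if c[0][0]<13]; post=[c for c in cl if c[0][0]>13]; segs=[]
    for g in (pre,post):
        k=range(max(1,len(g)-span+1))
        segs+=[sum(g[i:i+span],[]) for i in k if g]
    segs=segs[-last:]
    def run(q): return [simA(s[0][0],(q[3+2*i],q[4+2*i]),q[0],.025*q[1],.18*q[2],log["tk"],log["Ak"],[o[0] for o in s]) for i,s in enumerate(segs)]
    sg=lambda s:np.array([k[2] if len(k)>2 else .006 for k in s])
    f=lambda q:np.r_[np.concatenate([(x[:,0]-[k[1] for k in s])/sg(s) for x,s in zip(run(q),segs)]),q[0]/.03,(q[1]-1.05)/.08,(q[2]-1.05)/.08]
    n=len(segs); best=None
    lo=np.r_[-.06,.85,.85,[-.27,-.9]*n]; hi=np.r_[.06,1.25,1.25,[.27,.9]*n]
    q0=np.r_[.0125,1,1.04,np.ravel([[s[0][1],np.clip((s[1][1]-s[0][1])/(s[1][0]-s[0][0]),-.5,.5)] for s in segs])]
    r=least_squares(f,np.clip(q0,lo+1e-3,hi-1e-3),x_scale=np.r_[.003,.05,.05,[.003,.02]*n],bounds=(lo,hi)); X=run(r.x)
    print("cost",round(r.cost,1)); return X[-1][-1],np.r_[0,0,r.x[:3]],np.concatenate([x[:,0]-[k[1] for k in s] for x,s in zip(X,segs)])
E
python3 - <<'E'
from sc import *
log=json.load(open("log.json"))
for sp,la in ((2,9),(3,9),(2,2),(3,1)):
    x,q,e=estimate(log,sp,la); x=simA(log["obs"][-1][0],x,q[2],.025*q[3],.18*q[4],log["tk"],log["Ak"],[log["tend"]])[0]
    print(sp,la,x.round(4),q[2:].round(4),e[-10:].round(4))
x,q,e=estimate(log,3,6); x=simA(log["obs"][-1][0],x,q[2],.025*q[3],.18*q[4],log["tk"],log["Ak"],[log["tend"]])[0]
go(x,q,log["Ak"][-1],lambda t:(mj(x[0],0,1.4)(t+.4)))
E
```

```text
cost 6.1
2 9 [0.0208 0.1445] [0.0119 0.9606 1.0429] [-0.0064  0.0004  0.0011 -0.0002 -0.0029 -0.0007  0.001  -0.0027 -0.0014
  0.0024]
cost 9.2
3 9 [0.0207 0.1401] [0.0119 0.8572 1.0422] [ 0.0018 -0.0002  0.0051 -0.0059  0.0016  0.0019 -0.0003 -0.0027 -0.0013
  0.0024]
cost 2.6
2 2 [0.0195 0.1292] [0.0106 0.9945 1.0021] [-0.0061  0.0015  0.0018 -0.0004 -0.0046 -0.0016  0.0015 -0.0021 -0.0013
  0.0018]
cost 3.3
3 1 [0.0219 0.1572] [0.012  0.9917 0.9974] [ 0.0058 -0.0069 -0.0006  0.0007  0.0008 -0.0034 -0.0015  0.0029]
cost 9.2
pred b [0.031 0.016 0.006 0.003 0.001 0.   ] w [-0.046 -0.057 -0.023 -0.011 -0.003 -0.   ] A [-0.292 -0.26  -0.192 -0.135 -0.101 -0.086 -0.082 -0.084 -0.087 -0.092]
[[[0, -0.077, 0.019, 0, 0, 0, 1], [0, -0.054, 0.012, 0, 0, 0, 1], [0, -0.005, 0.001, 0, 0, 0, 1], [0, 0.036, -0.006, 0, 0, 0, 1], [0, 0.061, -0.009, 0, 0, 0, 1], [0, 0.072, -0.01, 0, 0, 0, 1], [0, 0.074, -0.01, 0, 0, 0, 1], [0, 0.073, -0.01, 0, 0, 0, 1], [0, 0.07, -0.01, 0, 0, 0, 1], [0, 0.067, -0.009, 0, 0, 0, 1]]]
```

>>> carry_out(
  deltas=[
    [[0, -0.077, 0.019, 0, 0, 0, 1], [0, -0.054, 0.012, 0, 0, 0, 1], [0, -0.005, 0.001, 0, 0, 0, 1], [0, 0.036, -0.006, 0, 0, 0, 1], [0, 0.061, -0.009, 0, 0, 0, 1], [0, 0.072, -0.01, 0, 0, 0, 1], [0, 0.074, -0.01, 0, 0, 0, 1], [0, 0.073, -0.01, 0, 0, 0, 1], [0, 0.07, -0.01, 0, 0, 0, 1], [0, 0.067, -0.009, 0, 0, 0, 1]],
  ],
)

```text
time_s: 18.57
position: [0.5363, -0.0322, 0.21]
tcp_rot: [[0.992, 0.126, 0.001], [0.126, -0.992, 0.001], [0.001, -0.0, -1.0]]
force: [4.6, -0.4, 2.5]
opening: 0.265
grasp_force: 30.0
```

```bash
sed -i 's/span=3,last=6/span=2,last=7/; s#(q\[1\]-1.05)/.08,(q\[2\]-1.05)/.08\]$#(q[1]-1.03)/.05,(q[2]-1.04)/.05]#' ctl.py; cat > st.py <<'E'
import sys
from sc import *
bt=float(sys.argv[1]); x,q,A=slook(sys.argv[2] if len(sys.argv)>2 else "wsw")
go(x,q,A,lambda t:(mj(x[0],bt,1.2)(t+.4)))
E
python3 st.py 0
```

```text
w 18.567 -0.0274  s 18.617 -0.0386 [-0.18, -0.13, 0.12, -0.1] w 18.667 -0.035  Ahand -0.0982 Acmd -0.0921 F [6.  0.8 1.4]
cost 6.8
x [-0.039 -0.075] L 0.0119 J,Kg [0.992 1.038] res [-0.0035 -0.001   0.0012 -0.0028 -0.0014  0.0025  0.0001 -0.0012  0.0001
 -0.0007  0.0069 -0.0002]
pred b [-0.041 -0.02  -0.007 -0.004 -0.001 -0.   ] w [0.07  0.078 0.026 0.011 0.005 0.   ] A [ 0.084  0.085  0.019 -0.052 -0.103 -0.131 -0.138 -0.133 -0.121 -0.109]
[[[0, 0.129, -0.001, 0, 0, 0, 1], [0, 0.129, -0.0, 0, 0, 0, 1], [0, 0.081, -0.003, 0, 0, 0, 1], [0, 0.029, -0.002, 0, 0, 0, 1], [0, -0.008, 0.001, 0, 0, 0, 1], [0, -0.028, 0.003, 0, 0, 0, 1], [0, -0.034, 0.004, 0, 0, 0, 1], [0, -0.03, 0.003, 0, 0, 0, 1], [0, -0.021, 0.002, 0, 0, 0, 1], [0, -0.012, 0.001, 0, 0, 0, 1]]]
```

>>> carry_out(
  deltas=[
    [[0, 0.129, -0.001, 0, 0, 0, 1], [0, 0.129, 0, 0, 0, 0, 1], [0, 0.081, -0.003, 0, 0, 0, 1], [0, 0.029, -0.002, 0, 0, 0, 1], [0, -0.008, 0.001, 0, 0, 0, 1], [0, -0.028, 0.003, 0, 0, 0, 1], [0, -0.034, 0.004, 0, 0, 0, 1], [0, -0.03, 0.003, 0, 0, 0, 1], [0, -0.021, 0.002, 0, 0, 0, 1], [0, -0.012, 0.001, 0, 0, 0, 1]],
  ],
)

```text
time_s: 19.55
position: [0.536, -0.0295, 0.2098]
tcp_rot: [[0.992, 0.127, 0.001], [0.127, -0.992, 0.001], [0.001, -0.001, -1.0]]
force: [6.1, 0.7, -0.1]
opening: 0.265
grasp_force: 30.0
```

```bash
python3 st.py 0; python3 -c "
import cv2
cv2.imwrite('pics/s8.png',cv2.resize(cv2.imread('lasts.png')[195:245,375:425],None,fx=12,fy=12,interpolation=cv2.INTER_CUBIC))"
```

```text
w 19.55 -0.0326  s 19.6 -0.0433 [-0.07, -0.11, 0.49, -0.16] w 19.65 -0.0399  Ahand -0.1218 Acmd -0.1085 F [5.7 0.2 0.3]
cost 8.1
x [-0.0416 -0.0572] L 0.0117 J,Kg [0.988 1.051] res [-0.0001 -0.0011  0.0003 -0.0005  0.007  -0.0004  0.0003  0.0069 -0.0012
 -0.002   0.0067  0.001 ]
pred b [-0.042 -0.02  -0.007 -0.004 -0.001 -0.   ] w [0.073 0.079 0.026 0.011 0.004 0.   ] A [ 0.072  0.079  0.018 -0.051 -0.101 -0.129 -0.137 -0.131 -0.12  -0.107]
[[[0, 0.132, -0.002, 0, 0, 0, 1], [0, 0.137, -0.002, 0, 0, 0, 1], [0, 0.093, -0.004, 0, 0, 0, 1], [0, 0.042, -0.003, 0, 0, 0, 1], [0, 0.005, -0.001, 0, 0, 0, 1], [0, -0.015, 0.002, 0, 0, 0, 1], [0, -0.02, 0.003, 0, 0, 0, 1], [0, -0.017, 0.002, 0, 0, 0, 1], [0, -0.008, 0.001, 0, 0, 0, 1], [0, 0.001, -0.0, 0, 0, 0, 1]]]
```

View pics/s8.png

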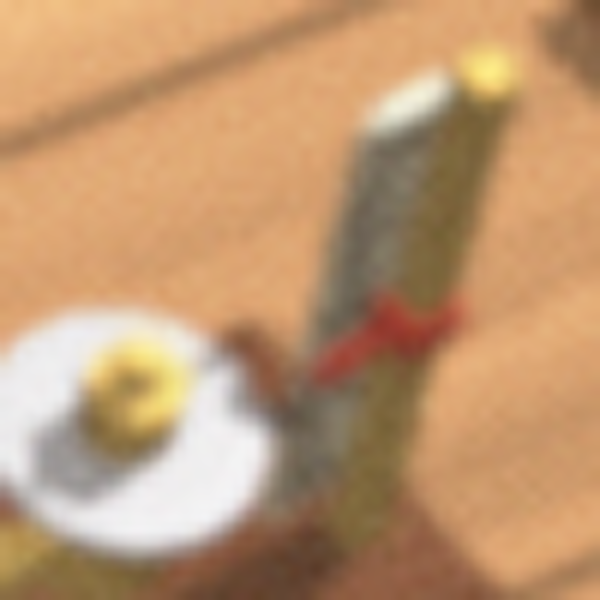

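The picture shows the pointer end just below the red tip at (312,380), about 10 mm low and within tolerance. I'll aim slightly higher and log the hand's actual angle.

```bash
sed -i 's/span=2,last=7/span=2,last=4/' ctl.py; python3 - <<'E'
s=open('sc.py').read(); i=s.rindex('    t=s["time_s"]; log["tend"]=t; log["tk"].append(t)')
s=s[:i]+'''    c=log.get("cmd",log["Ak"][-1]) if not moved else log["Ak"][-1]; dA=float(np.arcsin(-yb[1]/RL))-c
    if moved:
        for k in range(10): log["Ak"][-10+k]+=dA*(k+1)/10+log.get("dA",0)*(9-k)/10
    log["dA"]=dA; log["cmd"]=c; print("dA",round(dA,4))
    t=s["time_s"]; log["tend"]=t; log["tk"].append(t); log["Ak"].append(log["Ak"][-1]); json.dump(log,open("log.json","w"))
    x,q,e=estimate(log); x=simA(log["obs"][-1][0],x,q[2],.025*q[3],.18*q[4],log["tk"],log["Ak"],[t])[0]
    q[2]+=.12*.3*dA
    print("x",x.round(4),"L",round(q[2],4),"J,Kg",q[3:].round(3),"res",e[-7:].round(4)); return x,q,c
'''
j=s.rindex("    if log[\"pending\"] and"); s=s[:j]+s[j:].replace('log["tk"]+=[t0','moved=True; log["tk"]+=[t0',1)
s=s[:j]+"    moved=False\n"+s[j:]
open('sc.py','w').write(s)
E
tail -32 sc.py | head -14
python3 - <<'E'
import json
log=json.load(open("log.json")); log["cmd"]=log["Ak"][-1]; log["dA"]=-.01; log["pending"]=[]
n=len(log["Ak"])
for k in range(10): log["Ak"][n-11+k]+=-.010*(k+1)/10
log["Ak"][-1]=log["Ak"][-2]
json.dump(log,open("log.json","w")); print(log["Ak"][-4:],log["tk"][-4:])
E
python3 st.py 0.005 w
```

```text
PT["tin"]=([0,-.16,.0452],10,9); PT["cp"]=([0,.16,.0388],10,9)
CC={"tin":np.array([287,293]),"cp":np.array([383,226])}
def smeas():
    t=telemetry.read_state()["time_s"]; im=capture("scene")[:,:,::-1].copy(); cv2.imwrite("lasts.png",im); F=sfeat(im)
    f=lambda b:np.concatenate([spx(b[0],PT[k][0])-spx(.25,PT[k][0])-F[k][0] for k in F])
    r=least_squares(f,[.1]); return t,{"tin":(round(float(r.x[0]),4),r.fun.round(2).tolist(),[round(float(F[k][1]),2) for k in F])}
pp=np.load("pin.npy")
def pmeas():
    s=telemetry.read_state(); im=capture("wrist"); F=feats(im); t=s["time_s"]
    if "pin" not in F: return t,None
    T=wT(s["position"],s["tcp_rot"])
    g=lambda b:proj(wi,T,bal2w(v,[0,pp[1]-pp[0]*np.sin(b[0]),.12+pp[2]+pp[0]*np.cos(b[0])]))[0,:1]-F["pin"][0]
    return t,float(least_squares(g,[0.]).x[0])
def slook(seq="wsw",rep=True):
[-0.1412337838456544, -0.12986125962525344, -0.11850730068953957, -0.11850730068953957] [19.383366666666667, 19.4667, 19.55003333333333, 19.7]
w 19.7 -0.0443  Ahand -0.1221 Acmd -0.1185 F [6.  0.8 0.1]
dA -0.0136
cost 4.4
x [-0.0483 -0.0933] L 0.0106 J,Kg [1.009 1.025] res [-0.0004  0.007  -0.0005 -0.0012  0.0066 -0.0001  0.0003]
pred b [-0.052 -0.022 -0.005 -0.001  0.003  0.005] w [0.092 0.106 0.036 0.016 0.006 0.   ] A [ 0.147  0.159  0.074 -0.023 -0.094 -0.133 -0.144 -0.138 -0.122 -0.104]
[[[0, 0.187, 0.004, 0, 0, 0, 1], [0, 0.195, 0.005, 0, 0, 0, 1], [0, 0.133, -0.002, 0, 0, 0, 1], [0, 0.063, -0.004, 0, 0, 0, 1], [0, 0.011, -0.001, 0, 0, 0, 1], [0, -0.018, 0.002, 0, 0, 0, 1], [0, -0.026, 0.003, 0, 0, 0, 1], [0, -0.021, 0.003, 0, 0, 0, 1], [0, -0.01, 0.001, 0, 0, 0, 1], [0, 0.003, -0.0, 0, 0, 0, 1]]]
```

>>> carry_out(
  deltas=[
    [[0, 0.187, 0.004, 0, 0, 0, 1], [0, 0.195, 0.005, 0, 0, 0, 1], [0, 0.133, -0.002, 0, 0, 0, 1], [0, 0.063, -0.004, 0, 0, 0, 1], [0, 0.011, -0.001, 0, 0, 0, 1], [0, -0.018, 0.002, 0, 0, 0, 1], [0, -0.026, 0.003, 0, 0, 0, 1], [0, -0.021, 0.003, 0, 0, 0, 1], [0, -0.01, 0.001, 0, 0, 0, 1], [0, 0.003, 0, 0, 0, 0, 1]],
  ],
)

```text
time_s: 20.58
position: [0.536, -0.0293, 0.2098]
tcp_rot: [[0.992, 0.128, 0.001], [0.128, -0.992, 0.001], [0.001, -0.001, -1.0]]
force: [5.6, 0.6, -0.9]
opening: 0.263
grasp_force: 30.0
```

```bash
python3 st.py 0.005 ww
```

```text
w 20.583 -0.0154  w 20.633 -0.0168  Ahand -0.1218 Acmd -0.1044 F [ 5.7 -0.1 -0.6]
dA -0.0174
cost 4.0
x [-0.018  -0.0318] L 0.0107 J,Kg [1.008 1.027] res [ 0.0006 -0.0011  0.0067 -0.      0.0005 -0.0002  0.0001]
pred b [-0.019 -0.006  0.001  0.003  0.004  0.005] w [0.039 0.044 0.015 0.007 0.003 0.   ] A [ 0.001  0.008 -0.025 -0.064 -0.093 -0.109 -0.114 -0.111 -0.105 -0.097]
[[[0, 0.077, -0.004, 0, 0, 0, 1], [0, 0.082, -0.004, 0, 0, 0, 1], [0, 0.058, -0.004, 0, 0, 0, 1], [0, 0.029, -0.002, 0, 0, 0, 1], [0, 0.008, -0.001, 0, 0, 0, 1], [0, -0.004, 0.0, 0, 0, 0, 1], [0, -0.007, 0.001, 0, 0, 0, 1], [0, -0.005, 0.001, 0, 0, 0, 1], [0, -0.0, 0.0, 0, 0, 0, 1], [0, 0.005, -0.001, 0, 0, 0, 1]]]
```

>>> carry_out(
  deltas=[
    [[0, 0.077, -0.004, 0, 0, 0, 1], [0, 0.082, -0.004, 0, 0, 0, 1], [0, 0.058, -0.004, 0, 0, 0, 1], [0, 0.029, -0.002, 0, 0, 0, 1], [0, 0.008, -0.001, 0, 0, 0, 1], [0, -0.004, 0, 0, 0, 0, 1], [0, -0.007, 0.001, 0, 0, 0, 1], [0, -0.005, 0.001, 0, 0, 0, 1], [0, 0, 0, 0, 0, 0, 1], [0, 0.005, -0.001, 0, 0, 0, 1]],
  ],
)

```text
time_s: 21.52
position: [0.5361, -0.0301, 0.2099]
tcp_rot: [[0.992, 0.128, 0.001], [0.128, -0.992, 0.001], [0.001, -0.001, -1.0]]
force: [6.4, -0.2, -1.1]
opening: 0.264
grasp_force: 30.0
```

```bash
sed -i 's/\.12\*\.3\*dA/.12*.8*dA/' sc.py; python3 st.py 0.005 ww
```

```text
w 21.517 -0.0232  w 21.567 -0.0265  Ahand -0.116 Acmd -0.0975 F [ 6.5  0.1 -1. ]
dA -0.0185
cost 2.4
x [-0.0295 -0.0678] L 0.0096 J,Kg [1.025 1.04 ] res [ 0.0006 -0.0003  0.0002 -0.0001  0.0001 -0.0002  0.0002]
pred b [-0.033 -0.013 -0.002  0.001  0.004  0.005] w [0.059 0.071 0.025 0.011 0.004 0.   ] A [ 0.08   0.09   0.033 -0.033 -0.082 -0.11  -0.118 -0.114 -0.104 -0.092]
[[[0, 0.13, -0.001, 0, 0, 0, 1], [0, 0.138, -0.0, 0, 0, 0, 1], [0, 0.096, -0.003, 0, 0, 0, 1], [0, 0.047, -0.003, 0, 0, 0, 1], [0, 0.011, -0.001, 0, 0, 0, 1], [0, -0.009, 0.001, 0, 0, 0, 1], [0, -0.015, 0.002, 0, 0, 0, 1], [0, -0.012, 0.001, 0, 0, 0, 1], [0, -0.004, 0.0, 0, 0, 0, 1], [0, 0.004, -0.0, 0, 0, 0, 1]]]
```

>>> carry_out(
  deltas=[
    [[0, 0.13, -0.001, 0, 0, 0, 1], [0, 0.138, 0, 0, 0, 0, 1], [0, 0.096, -0.003, 0, 0, 0, 1], [0, 0.047, -0.003, 0, 0, 0, 1], [0, 0.011, -0.001, 0, 0, 0, 1], [0, -0.009, 0.001, 0, 0, 0, 1], [0, -0.015, 0.002, 0, 0, 0, 1], [0, -0.012, 0.001, 0, 0, 0, 1], [0, -0.004, 0, 0, 0, 0, 1], [0, 0.004, 0, 0, 0, 0, 1]],
  ],
)

```text
time_s: 22.45
position: [0.5362, -0.0307, 0.2099]
tcp_rot: [[0.992, 0.128, 0.001], [0.128, -0.992, 0.001], [0.001, -0.001, -1.0]]
force: [6.0, -0.3, 0.6]
opening: 0.265
grasp_force: 30.0
```

```bash
python3 st.py 0.005 ww
```

```text
w 22.45 0.0024  w 22.5 0.0034  Ahand -0.1106 Acmd -0.0921 F [ 5.8  0.3 -0.6]
dA -0.0186
cost 1.9
x [0.0037 0.008 ] L 0.0096 J,Kg [1.023 1.039] res [ 0.0001 -0.0002  0.0002 -0.0004  0.0005  0.0002 -0.0002]
pred b [0.005 0.005 0.005 0.005 0.005 0.005] w [ 0.001  0.001  0.    -0.    -0.    -0.   ] A [-0.089 -0.086 -0.084 -0.083 -0.083 -0.083 -0.083 -0.083 -0.083 -0.083]
[[[0, 0.002, -0.0, 0, 0, 0, 1], [0, 0.004, -0.0, 0, 0, 0, 1], [0, 0.006, -0.001, 0, 0, 0, 1], [0, 0.007, -0.001, 0, 0, 0, 1], [0, 0.007, -0.001, 0, 0, 0, 1], [0, 0.007, -0.001, 0, 0, 0, 1], [0, 0.007, -0.001, 0, 0, 0, 1], [0, 0.006, -0.001, 0, 0, 0, 1], [0, 0.007, -0.001, 0, 0, 0, 1], [0, 0.007, -0.001, 0, 0, 0, 1]]]
```

>>> carry_out(
  deltas=[
    [[0, 0.002, 0, 0, 0, 0, 1], [0, 0.004, 0, 0, 0, 0, 1], [0, 0.006, -0.001, 0, 0, 0, 1], [0, 0.007, -0.001, 0, 0, 0, 1], [0, 0.007, -0.001, 0, 0, 0, 1], [0, 0.007, -0.001, 0, 0, 0, 1], [0, 0.007, -0.001, 0, 0, 0, 1], [0, 0.006, -0.001, 0, 0, 0, 1], [0, 0.007, -0.001, 0, 0, 0, 1], [0, 0.007, -0.001, 0, 0, 0, 1]],
  ],
)

```text
time_s: 23.38
position: [0.5363, -0.0317, 0.21]
tcp_rot: [[0.992, 0.128, 0.001], [0.128, -0.992, 0.001], [0.001, -0.001, -1.0]]
force: [5.7, 0.8, -2.4]
opening: 0.263
grasp_force: 30.0
```

```bash
python3 st.py 0.005 wsw; python3 - <<'E'
import cv2,numpy as np
a=cv2.imread("lasts.png").astype(int)[219:233,394:408]
print("gray cols 394..407, rows 219.."); print(a.sum(2)//3)
print("redness"); print(a[...,2]-a[...,:2].max(2))
E
```

```text
w 23.383 -0.0061  s 23.433 -0.0171 [-0.14, -0.06, 0.27, -0.05] w 23.483 -0.0094  Ahand -0.1023 Acmd -0.0825 F [ 6.5  0.8 -1.1]
dA -0.0198
cost 1.6
x [-0.0109 -0.0289] L 0.0098 J,Kg [1.027 1.037] res [ 0.     -0.0001  0.0004 -0.0004 -0.001   0.0088 -0.0002]
pred b [-0.012 -0.003  0.002  0.003  0.004  0.005] w [0.028 0.032 0.011 0.005 0.002 0.   ] A [-0.01  -0.009 -0.035 -0.064 -0.085 -0.097 -0.1   -0.098 -0.093 -0.088]
[[[0, 0.053, -0.002, 0, 0, 0, 1], [0, 0.054, -0.002, 0, 0, 0, 1], [0, 0.035, -0.002, 0, 0, 0, 1], [0, 0.014, -0.001, 0, 0, 0, 1], [0, -0.002, 0.0, 0, 0, 0, 1], [0, -0.01, 0.001, 0, 0, 0, 1], [0, -0.013, 0.001, 0, 0, 0, 1], [0, -0.012, 0.001, 0, 0, 0, 1], [0, -0.008, 0.001, 0, 0, 0, 1], [0, -0.004, 0.0, 0, 0, 0, 1]]]
gray cols 394..407, rows 219..
[[164 168 168 168 170 164 152 141 122 104  96  96 105 103]
 [168 167 165 167 168 161 154 133 112  98  94  87  88  97]
 [153 143 149 161 162 162 144 121 104  90  93  83  84  86]
 [129 115 123 144 150 150 141 120  99 100  92  93  85  84]
 [127 105 104 121 137 144 134 118 108 101  99  94  88  80]
 [162 122 103 106 114 129 125 118 
[... 436 characters left out ...]
]
 [239 238 227 179 127 108 104 104 107 110 103 102  99  98]]
redness
[[56 55 57 58 56 57 49 32 16 15  6 21 42 51]
 [57 59 59 56 57 57 47 25 13  9 11 29 62 78]
 [57 53 52 58 57 54 38 22 11 12 20 45 76 92]
 [47 44 51 51 52 48 34 19 14 26 47 66 88 91]
 [32 44 46 46 49 43 25 23 39 55 75 84 84 78]
 [18 28 44 52 48 39 33 42 62 87 87 74 57 48]
 [ 7 21 40 50 47 38 38 63 77 79 69 46 36 33]
 [ 3 13 28 42 39 31 37 52 63 47 32 30 24 22]
 [ 0  7 15 27 35 22 25 30 28 22 17 17 20 24]
 [ 0  1  6 14 17 13 10 14 12  7 13 22 23 24]
 [ 0  1  2  8 13 16  8 11 10 10 13 22 22 21]
 [ 0  0  3 10 14 11 10 10 11 12 14 20 19 24]
 [ 1  1  1 12 12 12 11 11 10 14 20 24 23 24]
 [ 0  1  4 13 14 11 10 11 11 14 18 22 23 23]]
```

>>> carry_out(
  deltas=[
    [[0, 0.053, -0.002, 0, 0, 0, 1], [0, 0.054, -0.002, 0, 0, 0, 1], [0, 0.035, -0.002, 0, 0, 0, 1], [0, 0.014, -0.001, 0, 0, 0, 1], [0, -0.002, 0, 0, 0, 0, 1], [0, -0.01, 0.001, 0, 0, 0, 1], [0, -0.013, 0.001, 0, 0, 0, 1], [0, -0.012, 0.001, 0, 0, 0, 1], [0, -0.008, 0.001, 0, 0, 0, 1], [0, -0.004, 0, 0, 0, 0, 1]],
  ],
)

```text
time_s: 24.37
position: [0.5362, -0.0311, 0.21]
tcp_rot: [[0.992, 0.128, 0.001], [0.128, -0.992, 0.001], [0.001, -0.001, -1.0]]
force: [6.5, 0.8, -1.9]
opening: 0.271
grasp_force: 30.0
```

```bash
python3 st.py 0.01 ww
```

```text
w 24.367 -0.0018  w 24.417 -0.0022  Ahand -0.1071 Acmd -0.088 F [ 6.6 -0.2 -0.7]
dA -0.0192
cost 1.9
x [-0.0027 -0.0117] L 0.0098 J,Kg [1.029 1.039] res [ 0.0088 -0.0002 -0.001   0.0089 -0.0001 -0.      0.    ]
pred b [-0.002  0.004  0.008  0.009  0.01   0.01 ] w [0.022 0.023 0.007 0.003 0.001 0.   ] A [-0.041 -0.04  -0.056 -0.075 -0.089 -0.097 -0.099 -0.098 -0.094 -0.09 ]
[[[0, 0.034, -0.002, 0, 0, 0, 1], [0, 0.035, -0.002, 0, 0, 0, 1], [0, 0.023, -0.002, 0, 0, 0, 1], [0, 0.01, -0.001, 0, 0, 0, 1], [0, -0.001, 0.0, 0, 0, 0, 1], [0, -0.006, 0.001, 0, 0, 0, 1], [0, -0.008, 0.001, 0, 0, 0, 1], [0, -0.007, 0.001, 0, 0, 0, 1], [0, -0.004, 0.0, 0, 0, 0, 1], [0, -0.002, 0.0, 0, 0, 0, 1]]]
```

>>> carry_out(
  deltas=[
    [[0, 0.034, -0.002, 0, 0, 0, 1], [0, 0.035, -0.002, 0, 0, 0, 1], [0, 0.023, -0.002, 0, 0, 0, 1], [0, 0.01, -0.001, 0, 0, 0, 1], [0, -0.001, 0, 0, 0, 0, 1], [0, -0.006, 0.001, 0, 0, 0, 1], [0, -0.008, 0.001, 0, 0, 0, 1], [0, -0.007, 0.001, 0, 0, 0, 1], [0, -0.004, 0, 0, 0, 0, 1], [0, -0.002, 0, 0, 0, 0, 1]],
  ],
)

```text
time_s: 25.3
position: [0.5362, -0.0309, 0.21]
tcp_rot: [[0.992, 0.128, 0.001], [0.128, -0.992, 0.001], [0.001, -0.001, -1.0]]
force: [6.6, 1.3, -1.0]
opening: 0.265
grasp_force: 30.0
```

```bash
python3 st.py 0.01 ww
```

```text
w 25.3 -0.002  w 25.35 -0.0038  Ahand -0.11 Acmd -0.0907 F [ 6.4 -0.2 -1. ]
dA -0.0193
cost 1.9
x [-0.0047 -0.0262] L 0.0098 J,Kg [1.029 1.039] res [-0.     -0.     -0.      0.0001 -0.0001 -0.0004  0.0003]
pred b [-0.006  0.002  0.007  0.008  0.009  0.01 ] w [0.025 0.03  0.01  0.005 0.002 0.   ] A [-0.02  -0.017 -0.04  -0.067 -0.087 -0.098 -0.102 -0.1   -0.096 -0.091]
[[[0, 0.052, -0.003, 0, 0, 0, 1], [0, 0.054, -0.003, 0, 0, 0, 1], [0, 0.037, -0.002, 0, 0, 0, 1], [0, 0.017, -0.001, 0, 0, 0, 1], [0, 0.003, -0.0, 0, 0, 0, 1], [0, -0.006, 0.001, 0, 0, 0, 1], [0, -0.008, 0.001, 0, 0, 0, 1], [0, -0.007, 0.001, 0, 0, 0, 1], [0, -0.004, 0.0, 0, 0, 0, 1], [0, -0.0, 0.0, 0, 0, 0, 1]]]
```

>>> carry_out(
  deltas=[
    [[0, 0.052, -0.003, 0, 0, 0, 1], [0, 0.054, -0.003, 0, 0, 0, 1], [0, 0.037, -0.002, 0, 0, 0, 1], [0, 0.017, -0.001, 0, 0, 0, 1], [0, 0.003, 0, 0, 0, 0, 1], [0, -0.006, 0.001, 0, 0, 0, 1], [0, -0.008, 0.001, 0, 0, 0, 1], [0, -0.007, 0.001, 0, 0, 0, 1], [0, -0.004, 0, 0, 0, 0, 1], [0, 0, 0, 0, 0, 0, 1]],
  ],
)

```text
time_s: 26.23
position: [0.5362, -0.0308, 0.21]
tcp_rot: [[0.992, 0.128, 0.001], [0.128, -0.992, 0.001], [0.001, -0.001, -1.0]]
force: [5.5, 0.0, -0.7]
opening: 0.27
grasp_force: 30.0
```

```bash
python3 st.py 0.01 ww
```

```text
w 26.233 -0.0019  w 26.283 -0.0019  Ahand -0.1098 Acmd -0.0907 F [ 6.1  0.5 -1. ]
dA -0.0191
cost 1.9
x [-0.0032 -0.0203] L 0.0098 J,Kg [1.029 1.039] res [-0.0001 -0.0004  0.0004 -0.0003  0.0003  0.0004 -0.0004]
pred b [-0.004  0.003  0.008  0.009  0.01   0.01 ] w [0.023 0.026 0.009 0.004 0.001 0.   ] A [-0.031 -0.028 -0.048 -0.071 -0.088 -0.098 -0.101 -0.099 -0.095 -0.091]
[[[0, 0.044, -0.003, 0, 0, 0, 1], [0, 0.046, -0.003, 0, 0, 0, 1], [0, 0.031, -0.002, 0, 0, 0, 1], [0, 0.014, -0.001, 0, 0, 0, 1], [0, 0.002, -0.0, 0, 0, 0, 1], [0, -0.005, 0.0, 0, 0, 0, 1], [0, -0.007, 0.001, 0, 0, 0, 1], [0, -0.006, 0.001, 0, 0, 0, 1], [0, -0.003, 0.0, 0, 0, 0, 1], [0, -0.0, 0.0, 0, 0, 0, 1]]]
```

>>> carry_out(
  deltas=[
    [[0, 0.044, -0.003, 0, 0, 0, 1], [0, 0.046, -0.003, 0, 0, 0, 1], [0, 0.031, -0.002, 0, 0, 0, 1], [0, 0.014, -0.001, 0, 0, 0, 1], [0, 0.002, 0, 0, 0, 0, 1], [0, -0.005, 0, 0, 0, 0, 1], [0, -0.007, 0.001, 0, 0, 0, 1], [0, -0.006, 0.001, 0, 0, 0, 1], [0, -0.003, 0, 0, 0, 0, 1], [0, 0, 0, 0, 0, 0, 1]],
  ],
)

```text
time_s: 27.17
position: [0.5362, -0.0308, 0.21]
tcp_rot: [[0.992, 0.128, 0.001], [0.128, -0.992, 0.001], [0.001, -0.001, -1.0]]
force: [7.5, 0.8, -0.6]
opening: 0.263
grasp_force: 30.0
```

```bash
python3 st.py 0.01 ww
```

```text
w 27.167 -0.0037  w 27.217 -0.0056  Ahand -0.1099 Acmd -0.0907 F [ 6.4  0.1 -1.7]
dA -0.0192
cost 1.1
x [-0.0064 -0.0265] L 0.0099 J,Kg [1.029 1.04 ] res [ 0.0003  0.0004 -0.0004  0.0005 -0.0006 -0.0004  0.0004]
pred b [-0.007  0.002  0.007  0.008  0.009  0.01 ] w [0.028 0.032 0.011 0.005 0.002 0.   ] A [-0.016 -0.013 -0.038 -0.067 -0.088 -0.1   -0.104 -0.102 -0.097 -0.092]
[[[0, 0.055, -0.003, 0, 0, 0, 1], [0, 0.057, -0.003, 0, 0, 0, 1], [0, 0.039, -0.002, 0, 0, 0, 1], [0, 0.017, -0.001, 0, 0, 0, 1], [0, 0.002, -0.0, 0, 0, 0, 1], [0, -0.007, 0.001, 0, 0, 0, 1], [0, -0.01, 0.001, 0, 0, 0, 1], [0, -0.008, 0.001, 0, 0, 0, 1], [0, -0.005, 0.0, 0, 0, 0, 1], [0, -0.001, 0.0, 0, 0, 0, 1]]]
```

>>> carry_out(
  deltas=[
    [[0, 0.055, -0.003, 0, 0, 0, 1], [0, 0.057, -0.003, 0, 0, 0, 1], [0, 0.039, -0.002, 0, 0, 0, 1], [0, 0.017, -0.001, 0, 0, 0, 1], [0, 0.002, 0, 0, 0, 0, 1], [0, -0.007, 0.001, 0, 0, 0, 1], [0, -0.01, 0.001, 0, 0, 0, 1], [0, -0.008, 0.001, 0, 0, 0, 1], [0, -0.005, 0, 0, 0, 0, 1], [0, -0.001, 0, 0, 0, 0, 1]],
  ],
)

```text
time_s: 28.1
position: [0.5362, -0.0307, 0.2099]
tcp_rot: [[0.992, 0.128, 0.001], [0.128, -0.992, 0.001], [0.001, -0.001, -1.0]]
force: [6.9, 1.0, -0.2]
opening: 0.267
grasp_force: 30.0
```

```bash
python3 st.py 0.01 ww
```

```text
w 28.1 -0.0056  w 28.15 -0.0081  Ahand -0.1112 Acmd -0.0921 F [ 6.4  1.1 -1.4]
dA -0.0191
cost 0.3
x [-0.0094 -0.0367] L 0.0095 J,Kg [1.03 1.04] res [-0.0004 -0.0003  0.0002 -0.0004  0.0004 -0.0005  0.0005]
pred b [-0.011 -0.     0.006  0.008  0.009  0.01 ] w [0.033 0.04  0.014 0.006 0.002 0.   ] A [ 0.006  0.012 -0.02  -0.057 -0.084 -0.099 -0.104 -0.102 -0.096 -0.09 ]
[[[0, 0.072, -0.003, 0, 0, 0, 1], [0, 0.076, -0.003, 0, 0, 0, 1], [0, 0.053, -0.003, 0, 0, 0, 1], [0, 0.026, -0.002, 0, 0, 0, 1], [0, 0.006, -0.001, 0, 0, 0, 1], [0, -0.005, 0.001, 0, 0, 0, 1], [0, -0.009, 0.001, 0, 0, 0, 1], [0, -0.007, 0.001, 0, 0, 0, 1], [0, -0.003, 0.0, 0, 0, 0, 1], [0, 0.002, -0.0, 0, 0, 0, 1]]]
```

One more hold cycle. After it I plan the lowering.

>>> carry_out(
  deltas=[
    [[0, 0.072, -0.003, 0, 0, 0, 1], [0, 0.076, -0.003, 0, 0, 0, 1], [0, 0.053, -0.003, 0, 0, 0, 1], [0, 0.026, -0.002, 0, 0, 0, 1], [0, 0.006, -0.001, 0, 0, 0, 1], [0, -0.005, 0.001, 0, 0, 0, 1], [0, -0.009, 0.001, 0, 0, 0, 1], [0, -0.007, 0.001, 0, 0, 0, 1], [0, -0.003, 0, 0, 0, 0, 1], [0, 0.002, 0, 0, 0, 0, 1]],
  ],
)

```text
time_s: 29.03
position: [0.5362, -0.0309, 0.21]
tcp_rot: [[0.992, 0.128, 0.001], [0.128, -0.992, 0.001], [0.001, -0.001, -1.0]]
force: [6.2, 1.1, -0.3]
opening: 0.269
grasp_force: 30.0
```

```bash
python3 - <<'E'
from sc import *
x,q,A=slook("ww")
go(x,q,A,lambda t:mj(x[0],.26,3.0)(t+.1))
E
```

```text
w 29.033 0.0111  w 29.083 0.0109  Ahand -0.1085 Acmd -0.0893 F [ 6.5  1.7 -1.4]
dA -0.0192
cost 0.3
x [0.0117 0.0084] L 0.0096 J,Kg [1.029 1.04 ] res [ 0.0003 -0.0006  0.0005 -0.0006  0.0007 -0.0004  0.0004]
pred b [0.015 0.026 0.047 0.068 0.128 0.204] w [0.026 0.064 0.102 0.125 0.155 0.126] A [-0.076 -0.066 -0.059 -0.056 -0.055 -0.056 -0.058 -0.063 -0.071 -0.08 ]
[[[0, 0.01, -0.001, 0, 0, 0, 1], [0, 0.017, -0.001, 0, 0, 0, 1], [0, 0.022, -0.002, 0, 0, 0, 1], [0, 0.025, -0.002, 0, 0, 0, 1], [0, 0.025, -0.002, 0, 0, 0, 1], [0, 0.025, -0.002, 0, 0, 0, 1], [0, 0.023, -0.002, 0, 0, 0, 1], [0, 0.019, -0.001, 0, 0, 0, 1], [0, 0.014, -0.001, 0, 0, 0, 1], [0, 0.007, -0.001, 0, 0, 0, 1]]]
```

>>> carry_out(
  deltas=[
    [[0, 0.01, -0.001, 0, 0, 0, 1], [0, 0.017, -0.001, 0, 0, 0, 1], [0, 0.022, -0.002, 0, 0, 0, 1], [0, 0.025, -0.002, 0, 0, 0, 1], [0, 0.025, -0.002, 0, 0, 0, 1], [0, 0.025, -0.002, 0, 0, 0, 1], [0, 0.023, -0.002, 0, 0, 0, 1], [0, 0.019, -0.001, 0, 0, 0, 1], [0, 0.014, -0.001, 0, 0, 0, 1], [0, 0.007, -0.001, 0, 0, 0, 1]],
  ],
)

```text
time_s: 29.97
position: [0.5363, -0.0321, 0.2101]
tcp_rot: [[0.992, 0.127, 0.001], [0.127, -0.992, 0.001], [0.001, -0.001, -1.0]]
force: [7.1, 0.5, -1.4]
opening: 0.268
grasp_force: 30.0
```

```bash
python3 - <<'E'
from sc import *
x,q,A=slook("ww")
go(x,q,A,lambda t:mj(0,.26,3.0)(t+1.15))
E
```

```text
w 29.967 0.0491  w 30.017 0.0542  Ahand -0.1005 Acmd -0.0797 F [ 6.1  0.5 -1.7]
dA -0.0208
cost 0.3
x [0.0589 0.101 ] L 0.0094 J,Kg [1.029 1.041] res [ 0.0007 -0.0004  0.0003 -0.0004  0.0005  0.0002 -0.0002]
pred b [0.094 0.143 0.187 0.212 0.25  0.26 ] w [0.185 0.191 0.155 0.124 0.054 0.001] A [-0.013 -0.028 -0.071 -0.114 -0.147 -0.17  -0.185 -0.197 -0.208 -0.219]
[[[0, 0.049, -0.002, 0, 0, 0, 1], [0, 0.038, -0.002, 0, 0, 0, 1], [0, 0.007, -0.0, 0, 0, 0, 1], [0, -0.025, 0.002, 0, 0, 0, 1], [0, -0.049, 0.006, 0, 0, 0, 1], [0, -0.066, 0.008, 0, 0, 0, 1], [0, -0.077, 0.01, 0, 0, 0, 1], [0, -0.085, 0.012, 0, 0, 0, 1], [0, -0.093, 0.013, 0, 0, 0, 1], [0, -0.101, 0.015, 0, 0, 0, 1]]]
```

>>> carry_out(
  deltas=[
    [[0, 0.049, -0.002, 0, 0, 0, 1], [0, 0.038, -0.002, 0, 0, 0, 1], [0, 0.007, 0, 0, 0, 0, 1], [0, -0.025, 0.002, 0, 0, 0, 1], [0, -0.049, 0.006, 0, 0, 0, 1], [0, -0.066, 0.008, 0, 0, 0, 1], [0, -0.077, 0.01, 0, 0, 0, 1], [0, -0.085, 0.012, 0, 0, 0, 1], [0, -0.093, 0.013, 0, 0, 0, 1], [0, -0.101, 0.015, 0, 0, 0, 1]],
  ],
)

```text
time_s: 30.9
position: [0.5345, -0.0173, 0.2077]
tcp_rot: [[0.992, 0.128, 0.001], [0.128, -0.992, 0.0], [0.001, -0.0, -1.0]]
force: [7.1, -0.8, -2.8]
opening: 0.265
grasp_force: 30.0
```

```bash
python3 - <<'E'
from sc import *
x,q,A=slook("ww")
go(x,q,A,lambda t:mj(0,.27,3.0)(t+2.0))
E
```

```text
w 30.9 0.1916  w 30.95 0.1966  Ahand -0.2375 Acmd -0.2191 F [ 7.4  0.5 -2.9]
dA -0.0184
cost 0.3
x [0.2024 0.1032] L 0.0097 J,Kg [1.029 1.036] res [ 0.0005  0.0002 -0.0002  0.0002 -0.0002 -0.0004  0.0004]
pred b [0.229 0.253 0.265 0.268 0.269 0.27 ] w [0.11  0.073 0.027 0.01  0.002 0.   ] A [-0.17  -0.178 -0.206 -0.233 -0.252 -0.262 -0.264 -0.261 -0.254 -0.245]
[[[0, 0.035, -0.007, 0, 0, 0, 1], [0, 0.03, -0.006, 0, 0, 0, 1], [0, 0.01, -0.002, 0, 0, 0, 1], [0, -0.01, 0.002, 0, 0, 0, 1], [0, -0.024, 0.006, 0, 0, 0, 1], [0, -0.03, 0.007, 0, 0, 0, 1], [0, -0.032, 0.008, 0, 0, 0, 1], [0, -0.03, 0.007, 0, 0, 0, 1], [0, -0.025, 0.006, 0, 0, 0, 1], [0, -0.018, 0.004, 0, 0, 0, 1]]]
```

>>> carry_out(
  deltas=[
    [[0, 0.035, -0.007, 0, 0, 0, 1], [0, 0.03, -0.006, 0, 0, 0, 1], [0, 0.01, -0.002, 0, 0, 0, 1], [0, -0.01, 0.002, 0, 0, 0, 1], [0, -0.024, 0.006, 0, 0, 0, 1], [0, -0.03, 0.007, 0, 0, 0, 1], [0, -0.03, 0.007, 0, 0, 0, 1], [0, -0.015, 0.003, 0, 0, 0, 1], [0, 0.015, -0.003, 0, 0, 0, 1], [0, 0.05, -0.009, 0, 0, 0, 1]],
  ],
)

```text
time_s: 31.83
position: [0.5354, -0.0246, 0.2092]
tcp_rot: [[0.992, 0.128, 0.001], [0.128, -0.992, 0.001], [0.001, -0.001, -1.0]]
force: [7.3, -0.1, -2.3]
opening: 0.265
grasp_force: 30.0
```

```bash
python3 - <<'E'
from sc import *
print(pmeas(),smeas()); s=telemetry.read_state(); yb=Rz.inv().apply(s["position"]-[v[0],v[1],0]); Ah=float(np.arcsin(-yb[1]/RL)); print(yb,Ah,s["force"])
# unwind to the lever's rest A=.25 over two calls
for a,b in ((Ah,.04),(.04,.245)):
    print([[round(RL*(np.sin(A)-np.sin(a))/.15,3),round(-RL*(np.cos(A)-np.cos(a))/.15,3)] for A in np.linspace(a,b,11)[1:]])
E
```

```text
(31.8333, 0.2325290888878927) (31.8833, {'tin': (0.231, [0.24, -0.12, -0.18, -0.05], [0.94, 0.98])})
[-0.08799841  0.01771024  0.20924173] -0.1617059696450668 [ 6.52751025 -0.94740784 -1.73683091]
[[np.float64(0.015), np.float64(-0.002)], [np.float64(0.029), np.float64(-0.004)], [np.float64(0.044), np.float64(-0.006)], [np.float64(0.059), np.float64(-0.007)], [np.float64(0.073), np.float64(-0.008)], [np.float64(0.088), np.float64(-0.009)], [np.float64(0.103), np.float64(-0.009)], [np.float64(0.118), np.float64(-0.01)], [np.float64(0.133), np.float64(-0.009)], [np.float64(0.147), np.float64(-0.009)]]
[[np.float64(0.015), np.float64(0.001)], [np.float64(0.03), np.float64(0.002)], [np.float64(0.045), np.float64(0.003)], [np.float64(0.06), np.float64(0.005)], [np.float64(0.075), np.float64(0.007)], [np.float64(0.09), np.float64(0.009)], [np.float64(0.104), np.float64(0.012)], [np.float64(0.119), np.float64(0.015)], [np.float64(0.134), np.float64(0.018)], [np.float64(0.149), np.float64(0.021)]]
```

>>> carry_out(
  deltas=[
    [[0, 0, 0, 0, 0, 0, 1], [0, 0, 0, 0, 0, 0, 1], [0, 0, 0, 0, 0, 0, 1], [0, 0, 0, 0, 0, 0, 1], [0, 0.01, -0.001, 0, 0, 0, 1], [0, 0.03, -0.004, 0, 0, 0, 1], [0, 0.06, -0.007, 0, 0, 0, 1], [0, 0.09, -0.009, 0, 0, 0, 1], [0, 0.12, -0.01, 0, 0, 0, 1], [0, 0.147, -0.009, 0, 0, 0, 1]],
  ],
)

```text
time_s: 32.77
position: [0.5382, -0.0465, 0.2105]
tcp_rot: [[0.992, 0.128, 0.001], [0.128, -0.992, 0.001], [0.001, -0.001, -1.0]]
force: [6.6, 1.3, -0.3]
opening: 0.267
grasp_force: 30.0
```

```bash
python3 - <<'E'
from sc import *
print(pmeas(),smeas()); s=telemetry.read_state(); yb=Rz.inv().apply(s["position"]-[v[0],v[1],0]); print(yb,s["force"])
E
```

```text
(32.7667, 0.2471670113351857) (32.8167, {'tin': (0.2498, [-0.01, -0.0, 0.01, -0.02], [0.99, 1.0])})
[-0.08799777 -0.0039749   0.21046791] [ 6.23010397  0.30018939 -0.20163655]
```

>>> carry_out(
  deltas=[
    [[0, 0.015, 0.001, 0, 0, 0, 1], [0, 0.03, 0.002, 0, 0, 0, 1], [0, 0.048, 0.003, 0, 0, 0, 1], [0, 0.066, 0.005, 0, 0, 0, 1], [0, 0.085, 0.008, 0, 0, 0, 1], [0, 0.103, 0.012, 0, 0, 0, 1], [0, 0.121, 0.015, 0, 0, 0, 1], [0, 0.137, 0.018, 0, 0, 0, 1], [0, 0.149, 0.021, 0, 0, 0, 1], [0, 0.155, 0.022, 0, 0, 0, 1]],
  ],
)

```text
time_s: 33.7
position: [0.541, -0.0693, 0.2072]
tcp_rot: [[0.992, 0.127, 0.0], [0.127, -0.992, 0.002], [0.001, -0.002, -1.0]]
force: [6.9, 1.3, -1.1]
opening: 0.267
grasp_force: 30.0
```

>>> carry_out(
  deltas=[
    [[0, 0, 0, 0, 0, 0, 1], [0, 0, 0, 0, 0, 0, 0.5], [0, 0, 0, 0, 0, 0, 0.4], [0, 0, 0, 0, 0, 0, 0.2], [0, 0, 0, 0, 0, 0, -0.1], [0, 0, 0, 0, 0, 0, -0.4], [0, 0, 0, 0, 0, 0, -0.7], [0, 0, 0, 0, 0, 0, -1], [0, 0, 0, 0, 0, 0, -1], [0, 0, 0, 0, 0, 0, -1]],
  ],
)

```text
time_s: 34.53
position: [0.5409, -0.0717, 0.2075]
tcp_rot: [[0.992, 0.126, -0.0], [0.126, -0.992, 0.0], [-0.0, -0.0, -1.0]]
force: [0.2, -0.3, -0.0]
opening: 0.745
grasp_force: 0.0
```

```bash
python3 - <<'E'
from sc import *
print(smeas()); s=telemetry.read_state(); yb=Rz.inv().apply(s["position"]-[v[0],v[1],0]); print(yb,s["force"],s["opening"])
E
```

```text
(34.5333, {'tin': (0.25, [0.02, -0.01, 0.0, -0.02], [0.99, 1.0])})
[-0.08839787 -0.02898804  0.20756984] [-0.17660772  0.20329975 -0.2304965 ] 0.7879175100888829
```

>>> carry_out(
  deltas=[
    [[0, 0, 0, 0, 0, 0, -1], [0, 0, 0, 0, 0, 0, -1], [0, 0, -0.03, 0, 0, 0, -1], [0, 0, -0.1, 0, 0, 0, -1], [0, 0, -0.2, 0, 0, 0, -1], [0, 0, -0.33, 0, 0, 0, -1], [0, 0, -0.48, 0, 0, 0, -1], [0, 0, -0.62, 0, 0, 0, -1], [0, 0, -0.73, 0, 0, 0, -1], [0, 0, -0.8, 0, 0, 0, -1]],
  ],
)

```text
time_s: 35.42
position: [0.542, -0.0719, 0.3311]
tcp_rot: [[0.992, 0.126, 0.005], [0.126, -0.992, -0.002], [0.004, 0.002, -1.0]]
force: [0.4, -0.6, -0.1]
opening: 0.999
grasp_force: 0.0
```

>>> carry_out(
  deltas=[
    [[0, 0, 0, 0, 0, 0, -1], [0, 0, 0, 0, 0, 0, -1], [0, 0, 0, 0, 0, 0, -1], [0, 0, 0, 0, 0, 0, -1], [0, 0, 0, 0, 0, 0, -1], [0, 0, 0, 0, 0, 0, -1], [0, 0, 0, 0, 0, 0, -1], [0, 0, 0, 0, 0, 0, -1], [0, 0, 0, 0, 0, 0, -1], [0, 0, 0, 0, 0, 0, -1]],
  ],
)

```text
time_s: 36.25
position: [0.5411, -0.0716, 0.3275]
tcp_rot: [[0.992, 0.126, -0.0], [0.126, -0.992, 0.0], [-0.0, -0.0, -1.0]]
force: [-0.1, 0.6, -0.4]
opening: 1.0
grasp_force: 0.0
```

```bash
python3 - <<'E'
from sc import *
m=smeas(); s=telemetry.read_state(); print(m,s["time_s"],s["position"],s["force"],s["opening"])
d=np.abs(cv2.imread("lasts.png").astype(int)-S0).sum(2)
c=dict(magn=(157,300),scoop=(205,335),tin=(193,243),tweez=(405,163),tray=(453,200),knob=(314,222))
print({k:int((d[y-14:y+14,x-14:x+14]>90).sum()) for k,(x,y) in c.items()})
E
```

```text
(36.25, {'tin': (0.2494, [0.01, -0.01, -0.0, -0.02], [0.99, 1.0])}) 36.3 [ 0.54106962 -0.07161504  0.32750032] [-0.16436876  0.57513303 -0.20443463] 1.004070158081966
{'magn': 259, 'scoop': 293, 'tin': 246, 'tweez': 142, 'tray': 0, 'knob': 330}
```

```bash
python3 -c "
from rig import job; print(job.hand_in())"
```

```text
the job is handed in; nothing more can be done
None
```

The pointer stayed on the red index for about 9 s (20 to 29 s). The first catch attempts swung past it both ways and touched the rest at about 0.4 rad/s at most. The beam is now parked and the lever released. I did not resolve changes in the final scene picture around the bystanders, which I put down to the arm's shadow. I handed in at 36 s and no verdict was shown.

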